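# Rake a packing tray level for shipping

### The arm

A 6-joint arm with a two-finger parallel gripper is mounted at the origin on the work surface. World frame = base frame: x ahead of the robot, y to its left, z up, the work surface at z = 0. Lengths are in m, angles in rad, forces in N, time in s.
With the tool pointing down it reaches from about 0.4 to 0.825 m from the base axis. Payload 7 kg.
Tool frame: the origin (TCP) lies between the finger pads; the fingertips stand 17 mm ahead of it and the grasp point (between the pads) lies 2 mm behind it; x points along the fingers, z is the direction in which the jaws open and shut, and the axes are right-handed (so a half turn about x gives the same grasp; the last joint's range is limited). The gripper opens to 88 mm and grips with 3 to 60 N. Pads are 19 mm wide; open, the fingers measure 130 mm over their backs; the gripper's body (78 mm by 193 mm) begins 47 mm behind the grasp point.
Start: joints at [1.577, 0.359, 0.012, 0, -1.224, -0.288], TCP at [0.188, 0.648, 0.244] pointing down, gripper open.
Joint ranges: [-3.07, 3.07], [-1.43, 2.12], [-1.02, 1.25], [-3.03, 1.67], [-3.05, -0], [-3.03, 3.03]. Speed limits (rad/s): [2.39, 2.39, 3.01, 3.14, 3.14, 3.14].

### API

Orientations are given as [roll, pitch, yaw] about the fixed x, y, z axes, in that order (R = Rz(yaw) Ry(pitch) Rx(roll)).
In Python, from station import * gives the robot as it stands.
- The arm moves only by the tool step_arm, never from a script. Its argument "deltas" is a list of rows, each a list of 5 numbers: the shift along the tool's x, y, z in cm, then the turn about the tool's x in degrees, then the closure, from 0 (fully open) to 1 (shut). In form: [[dx, dy, dz, roll, fingers], ...]. A call has exactly 10 rows; each row is the pose to reach, as a shift and turn from the pose commanded when the call began, along the tool's axes at that moment; what a row does not reach only later rows make up. A row lasts 1/12 s, in which the tool goes at most 41.7 mm and 7.16 degrees, less where a joint would pass 70% of its speed; a pose out of reach is approached as far as the arm can. A call with a gripper value outside its range is refused whole. The fingers move at their own pace and stop on an object; "squeeze" is the grip in N (left out, the last holds). Time passes only in rows, so rows that repeat a pose let the fingers close, or fill a call up. It gives the time, the measured TCP pose, the force and the opening at its end, in the units of the state.
- get_state(): the state, without advancing time (a new reading comes with each control period).
- grab_frame(name): name is "scene" or "top" or "wrist"; returns a dict with "pixels" (420x560x3 uint8, red, green, blue), "range_z" (420x560 float32, m along the optical axis (not along the pixel's ray), 0 where there is no reading), "fx", "fy", "cx", "cy" (pixels), "view" (4x4, takes a point from world to camera coordinates); the wrist camera has in their place "hand_eye" (4x4, takes a point from camera to tool coordinates, whose origin is the TCP and whose axes are the tool frame's). Camera axes: x right, y down, z forward; pixel columns grow to the right and rows downward; lengths in m; the calibration is good to about 2 mm. A picture is of the moment at which its call begins: read the wrist's pose just before it.
- job_done(): hands the job in, once; it reports no verdict.
Trained networks look in the newest picture that a camera, given by its name, has taken for a name from the list of things; names that differ only in an ending like _2 or _b are one class to them, and where a whole thing is asked for, a point or a joint stands for the part that bears it (a point fixed in the world has none). Each returns a list of dicts, best first, with "conf" (0 to 1); they miss things now and then, are a little off and sometimes report something else, mostly with a low value. They report only what shows in the picture. A call takes as long as a camera call. They do not tell look-alikes from the thing itself.
- boxes_of(thing, camera): "extent" ([left, top, right, bottom] in pixels, round what is visible of it).
- masks_of(thing, camera): "mask" (420x560 bool, what is visible of it) and "extent" ([left, top, right, bottom] in pixels, round what is visible of it).
The state is a dict: "t": time; "q": joint angles; "qd": joint speeds; "joint_efforts": joint torques, N m; "eef_pos": TCP position; "ee_rot": TCP orientation; "force": force on the tool from outside, world axes, zero at the start; "moment": the same for the moment, N m; "width": finger opening in m.
Only numpy, scipy, OpenCV 4.12 (cv2) and the standard library are available. Lean on these libraries where they do the work, as an engineer would, in place of code of your own. Each camera call takes 0.05 s, during which the arm holds its last target.

### The job

Pull the rake out of the gap beside the tube cabinet by its exposed top edge and use it to rake the heaped cork chunks into one even layer in the packing tray, at least one chunk centred in each of the six painted fields and none lying on another. Keep all chunks in the tray and touch them only with the rake, never with the gripper or arm. Then hook the rake over the bar of the tool rail near its end closer to the robot, slide it along to the yellow mark and leave it hanging there; leave the tubes, shield, socket and puller where they are.

Things in the scene. Friction and masses are not known exactly. Their poses are not given: they have to be found in the camera images.
- tray: Fixed open plywood packing tray. Origin: centre of its underside on the counter. Inside 170 mm along its x and 350 mm along its y; floor 6 mm above the counter, walls 6 mm thick, rim 66 mm above the counter. The floor is painted in six fields, blue and white in a checker: two across (edges at x = -85, 0, 85 mm in the tray's frame) and three along (edges at y = -175, -58.3, 58.3, 175 mm).
- cabinet: Fixed low green steel tube cabinet (240 mm in x, 170 mm in y, 140 mm high, locked) beside a wooden case (220 mm in x, 50 mm in y, 140 mm high). Between them is a vertical gap 14 mm wide, running along this frame's x and open at both ends and the top. Origin: middle of the gap at counter height; the cabinet lies to +y, the case to -y. Tops of both at z = 140 mm.
- rake: Flat rigid comb 205 mm tall, 8 mm thick, 0.2 kg. Origin: middle of the tine tips' underside; x along width, y through thickness, z up. Red grip plate 100 mm wide, z = 140 to 205 mm; stem 30 mm wide; head 60 mm wide with four tines 29 mm long, 8 mm gaps. Two hooks jut to -y (see rake_hook). Starts upright, perhaps leaning a little, on its tines in the gap, hooks above the case's top.
- rake_hook (a point): Point between the rake's two red hooks, inside their openings: rake frame (0, -16, 166) mm; on top of the bar when hung. Hooks are 10 mm wide at x = -44 and 44 mm: arms out to y = -34 mm, z = 160 to 174 mm, end lip 6 mm thick down to z = 146 mm; y = -4 to -28 mm is open for a bar, under a roof shaped as an inverted V that centres it.
- rail: Fixed tool rail: round steel bar 12 mm thick along this frame's x, its top 200 mm above the counter, between two posts 18 mm thick at x = -155 and 155 mm, on a base board 340 x 80 x 12 mm. Origin: centre of the underside, below the bar's middle; -x is the end nearer the robot. A rake hung on it hangs clear of the base and may lean 10 to 20 degrees.
- mark: Yellow collar painted on the rail's bar (14 mm long), with a yellow line on the base board below it. Origin: under the collar's middle at counter height; axes as the rail's.
- chunk1: Cork packing chunk, 52 x 44 x 34 mm along its x, y, z, about 25 g. Origin: its centre.
- chunk2: Cork packing chunk, 48 x 42 x 34 mm along its x, y, z, about 25 g. Origin: its centre.
- chunk3: Cork packing chunk, 50 x 45 x 34 mm along its x, y, z, about 25 g. Origin: its centre.
- chunk4: Cork packing chunk, 54 x 42 x 34 mm along its x, y, z, about 25 g. Origin: its centre.
- chunk5: Cork packing chunk, 48 x 44 x 32 mm along its x, y, z, about 25 g. Origin: its centre. May be absent.
- chunk6: Cork packing chunk, 50 x 40 x 34 mm along its x, y, z, about 25 g. Origin: its centre. May be absent.
- chunk7: Cork packing chunk, 52 x 42 x 32 mm along its x, y, z, about 25 g. Origin: its centre. May be absent.
- chunk8: Cork packing chunk, 46 x 44 x 34 mm along its x, y, z, about 25 g. Origin: its centre. May be absent.
- rectifier_a: Bystander: tall glass rectifier tube with black base, 44 mm diameter, 117 mm tall, standing. Origin: underside centre.
- rectifier_b: Bystander: second such rectifier tube. Origin: underside centre.
- shield: Bystander: chrome tube shield, upright cylinder 37 mm diameter, 60 mm tall. Origin: underside centre.
- socket: Bystander: tan round ceramic tube socket, 60 mm diameter, 22 mm high. Origin: underside centre.
- puller: Bystander: walnut handled tube puller with two steel prongs, lying down, about 140 mm long, 22 mm high. Origin: underside of the part, near its middle.
Things that resemble listed ones, but are neither listed nor needed, are in the scene too. What is shaped like the chunk7 but pink or purple is not meant. There is more than one size of the rake; the one meant has the size given above.

How it is judged:
By the outcome, as a careful person would: the job done as asked, in the order asked, and still so for the second after the job is handed in, with the robot touching nothing.
Of chunk5, chunk6, chunk7, chunk8 only 2 to 4 are there at a start; the rules pass over those that are not, and their reading is None.
At some moment in a run one of chunk1, chunk2, chunk3, chunk4, chunk5, chunk6, chunk7, chunk8 may be knocked a few centimetres aside while the robot is not near it.
It also fails if it takes over 210 s, if anything falls off the work surface, if the arm or the gripper's body presses on something with over 40 N, if the wrist force passes 120 N, or if a joint passes its speed limit or range.

## Working session

There is one attempt and no reset: what is moved stays moved. The work goes in short steps, Python scripts to look and compute and a tool call to move; the robot and the scene stay as the last step left them, time stands still between calls to the robot, and variables do not carry over. Pictures are saved under pics/ and viewed, and the job is handed in when it is done.

Besides the shell and the picture viewer there is one more tool, called after "Call:" by a JSON object that holds its "method" and its "body". step_arm: Moves the arm, as the interface text tells. Its arguments: {"type":"object","properties":{"deltas":{"type":"array"},"squeeze":{"type":"number"}},"required":["deltas"]}

```bash
ls; mkdir -p pics; python3 - <<'E'
from station import *
import cv2
print(get_state())
for n in ["scene","top","wrist"]:
    f=grab_frame(n); cv2.imwrite(f"pics/a_{n}.png",f["pixels"][:,:,::-1]); print(n,f["fx"],f["fy"],f["cx"],f["cy"],f.get("view",f.get("hand_eye")))
E
```

```text
pics
{'t': 0.0, 'q': array([ 1.57711715e+00,  3.59386618e-01,  1.10473803e-02, -3.46300662e-04,
       -1.22409956e+00, -2.88111893e-01]), 'qd': array([-6.87034135e-04, -5.84381339e-04,  8.45220575e-04, -1.47457677e-04,
       -1.71761110e-03,  8.29635664e-05]), 'joint_efforts': array([ 3.00504162e-04, -5.82720780e+01,  2.93054241e+01,  6.99713320e+00,
        6.78488650e-03, -1.61648632e-04]), 'eef_pos': array([0.18759077, 0.64792238, 0.24261854]), 'ee_rot': array([ 0.09247077,  1.56912189, -1.76023456]), 'force': array([ 0.17609774, -0.24578487,  0.20169704]), 'moment': array([ 0.02559787,  0.02898295, -0.02670668]), 'width': 0.08768501777693792}
scene 511.7823997976254 511.7823997976254 273.5434910867092 209.84293444787045 [[-0.59601063  0.80293676 -0.00799236  0.29191381]
 [ 0.55934145  0.40801021 -0.72157108 -0.23239815]
 [-0.57611498 -0.43453449 -0.69229423  1.59600469]
 [ 0.          0.          0.          1.        ]]
top 522.8210144761655 522.8210144761655 284.6573073008967 208.33784382053426 [[ 1.50734738e-02 -9.99886223e-01  5.76212782e-04  4.27167199e-02]
 [-9.96530266e-01 -1.50700537e-02 -8.18554917e-02  5.64291129e-01]
 [ 8.18548620e-02  6.59633133e-04 -9.96644042e-01  1.52255393e+00]
 [ 0.00000000e+00  0.00000000e+00  0.00000000e+00  1.00000000e+00]]
wrist 350.3868954006984 350.3868954006984 281.41916865615013 209.5091741848894 [[ 7.88465139e-04 -2.96317275e-01  9.55089237e-01 -1.41697867e-01]
 [-6.39872825e-05 -9.55089547e-01 -2.96317318e-01  8.01512945e-02]
 [ 9.99999687e-01  1.72522311e-04 -7.72015350e-04  5.20079243e-04]
 [ 0.00000000e+00  0.00000000e+00  0.00000000e+00  1.00000000e+00]]
```

View pics/a_scene.png

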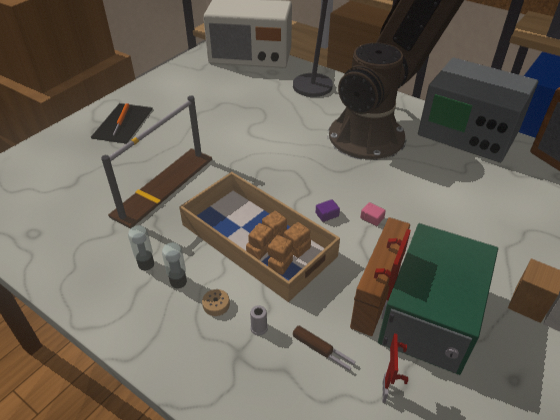

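View pics/a_top.png

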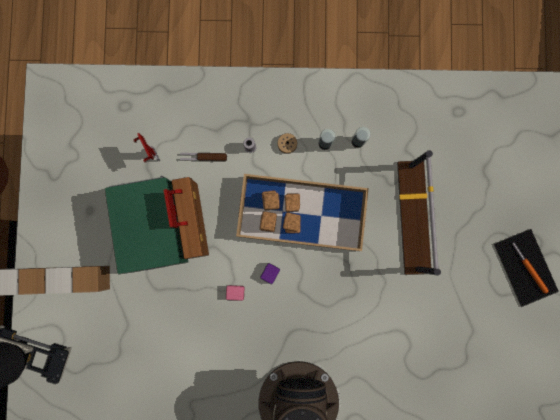

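View pics/a_wrist.png

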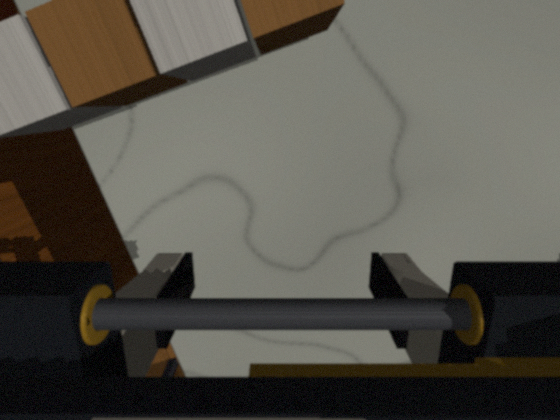

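```bash
cat > h.py <<'E'
from station import *
import cv2, numpy as np
def cloud(f, T=None):
    z=f["range_z"]; v,u=np.mgrid[0:420,0:560]
    P=np.stack([(u-f["cx"])/f["fx"]*z,(v-f["cy"])/f["fy"]*z,z,np.ones_like(z)],-1)
    M=np.linalg.inv(f["view"]) if T is None else T
    W=(P@M.T)[...,:3]; W[z==0]=np.nan
    return W
def Rrpy(r):
    from scipy.spatial.transform import Rotation as R
    return R.from_euler('xyz',r).as_matrix()
def wristT(f,s):
    T=np.eye(4);T[:3,:3]=Rrpy(s["ee_rot"]);T[:3,3]=s["eef_pos"]
    return T@f["hand_eye"]
def crop(f,l,t,r,b,name,k=None):
    im=f["pixels"][t:b,l:r,::-1]
    k=k or min(800/(r-l),600/(b-t))
    cv2.imwrite(name,cv2.resize(im,None,fx=k,fy=k,interpolation=cv2.INTER_CUBIC))
def ortho(W,col,x0,x1,y0,y1,res=0.001):
    H=int((x1-x0)/res);Wd=int((y1-y0)/res)
    im=np.zeros((H,Wd,3),np.uint8);hm=np.full((H,Wd),-1.)
    for p,c in zip(W.reshape(-1,3),col.reshape(-1,3)):
        if not np.isfinite(p[0]):continue
        i=int((x1-p[0])/res);j=int((y1-p[1])/res)
        if 0<=i<H and 0<=j<Wd and p[2]>hm[i,j]: hm[i,j]=p[2];im[i,j]=c
    return im,hm
E
python3 - <<'E'
from h import *
f=grab_frame("top");W=cloud(f)
np.set_printoptions(precision=3,suppress=True)
crop(f,225,165,385,260,"pics/b_tray.png"); crop(f,100,130,220,280,"pics/b_cab.png"); crop(f,390,140,450,285,"pics/b_rail.png")
for t in ["tray","cabinet","rake","rail","mark","chunk1","rectifier_a","shield","socket","puller"]:
    for c in ["top"]:
        for r in masks_of(t,c):
            m=r["mask"];p=W[m];p=p[np.isfinite(p[:,0])]
            if len(p): print(t,round(r["conf"],2),r["extent"],"med",np.median(p,0),"min",np.percentile(p,2,axis=0),"max",np.percentile(p,98,axis=0))
g=grab_frame("scene")
crop(g,170,170,350,300,"pics/b_tray_s.png"); crop(g,340,200,510,400,"pics/b_cab_s.png"); crop(g,90,80,230,230,"pics/b_rail_s.png")
E
```

```text
tray 0.6 [232.8, 173.4, 365.9, 252.3] med [ 0.553 -0.028  0.008] min [ 0.456 -0.177 -0.   ] max [0.648 0.178 0.069]
cabinet 0.74 [107.3, 175.4, 211.1, 276.1] med [0.503 0.409 0.14 ] min [0.386 0.283 0.017] max [0.626 0.528 0.147]
rake 0.86 [165.3, 187.7, 189.0, 226.1] med [0.547 0.352 0.176] min [0.499 0.318 0.124] max [0.597 0.367 0.21 ]
rake 0.72 [134.4, 133.2, 160.9, 161.9] med [0.72  0.442 0.118] min [ 0.684  0.425 -0.004] max [0.756 0.485 0.153]
rail 0.67 [397.9, 150.4, 440.8, 275.7] med [ 0.536 -0.333  0.013] min [ 0.385 -0.377  0.003] max [ 0.704 -0.291  0.204]
mark 0.7 [400.8, 186.9, 434.0, 196.2] med [ 0.607 -0.331  0.014] min [ 0.6   -0.37   0.006] max [ 0.614 -0.293  0.204]
chunk1 0.83 [258.0, 211.6, 274.0, 228.4] med [0.523 0.098 0.073] min [0.5   0.079 0.065] max [0.547 0.118 0.08 ]
chunk1 0.77 [260.4, 266.2, 276.4, 284.9] med [0.372 0.092 0.032] min [0.347 0.071 0.025] max [0.397 0.114 0.04 ]
chunk1 0.71 [229.1, 284.9, 242.6, 301.2] med [0.315 0.191 0.032] min [0.297 0.169 0.026] max [0.332 0.215 0.04 ]
chunk1 0.66 [286.5, 191.9, 298.2, 215.2] med [0.578 0.031 0.074] mi
[... 279 characters left out ...]
er_a 0.75 [349.7, 128.0, 370.5, 144.5] med [ 0.762 -0.16   0.113] min [ 0.749 -0.18   0.022] max [ 0.785 -0.144  0.122]
rectifier_a 0.7 [321.0, 128.7, 335.2, 148.9] med [ 0.756 -0.064  0.113] min [ 0.742 -0.084  0.017] max [ 0.78  -0.045  0.122]
shield 0.45 [243.7, 136.2, 257.3, 151.6] med [0.745 0.158 0.059] min [0.734 0.143 0.005] max [0.765 0.175 0.067]
shield 0.24 [263.4, 192.4, 280.0, 208.5] med [0.58  0.091 0.074] min [0.558 0.071 0.037] max [0.603 0.114 0.081]
socket 0.78 [275.8, 134.2, 296.9, 152.3] med [0.759 0.048 0.022] min [ 0.732  0.02  -0.   ] max [0.786 0.077 0.029]
puller 0.53 [188.5, 155.5, 228.0, 159.8] med [0.715 0.276 0.022] min [0.705 0.232 0.01 ] max [0.727 0.326 0.031]
```

View pics/b_tray.png

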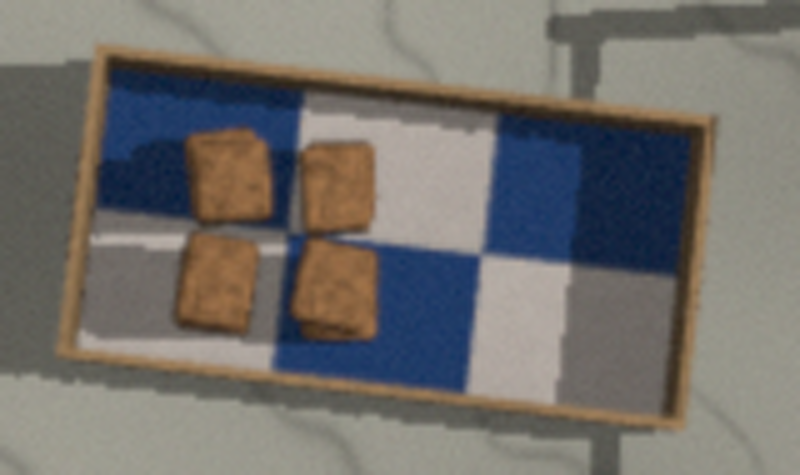

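View pics/b_tray_s.png

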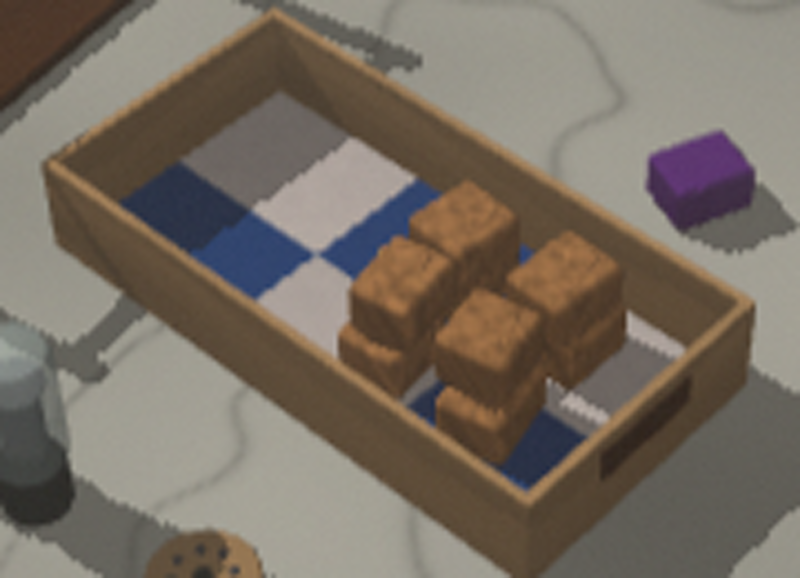

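View pics/b_cab_s.png

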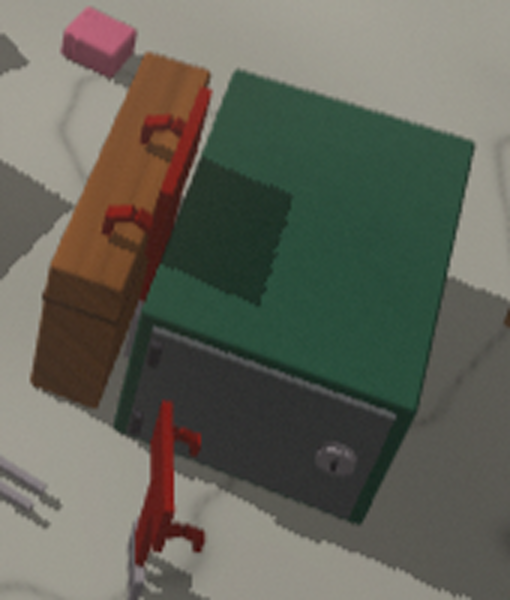

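View pics/b_cab.png

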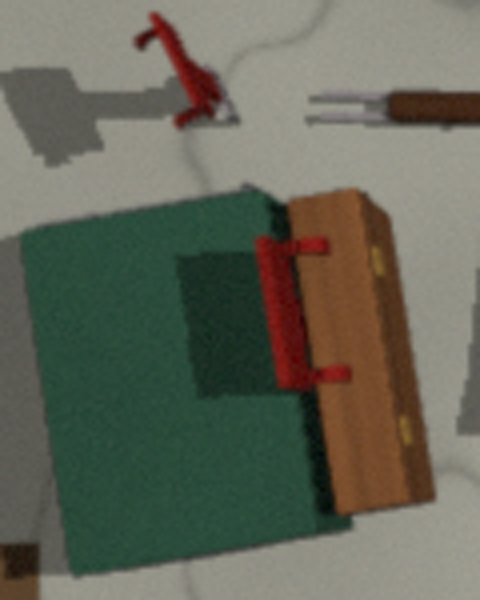

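View pics/b_rail_s.png

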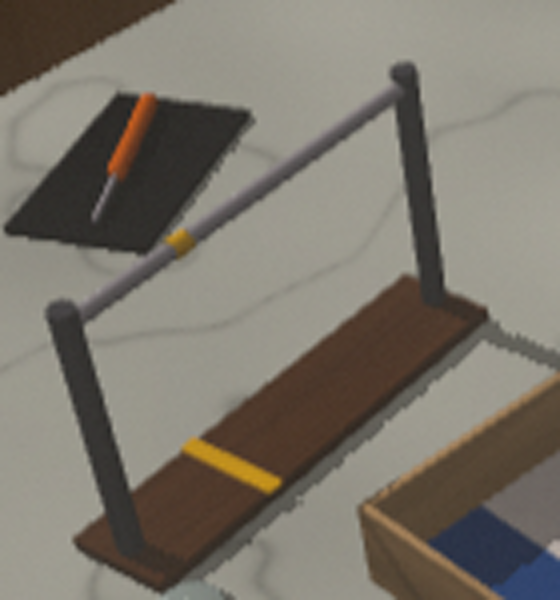

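```bash
cat >> h.py <<'E'
np.set_printoptions(precision=4,suppress=True)
def fitpose(name):pass
E
python3 - <<'E'
from h import *
from math import *
s=get_state(); print(Rrpy(s["ee_rot"]))
for cam in ["top","scene"]:
    f=grab_frame(cam);W=cloud(f);c=f["pixels"].astype(int)
    X,Y,Z=W[...,0],W[...,1],W[...,2]
    # rail bar
    m=(Z>0.185)&(Z<0.215)&(abs(Y+0.31)<0.06)&(X>0.36)&(X<0.76)
    p=W[m]; print(cam,"bar n",len(p)); 
    a=np.polyfit(p[:,0],p[:,1],1); print("bar y=",a,"yaw",degrees(atan(a[0])),"x range",np.percentile(p[:,0],[1,99]),"ztop",np.percentile(p[:,2],[50,90,97]))
    red=(c[...,0]>90)&(c[...,1]<50)&(c[...,2]<50)
    m=red&(Z>0.13)&(abs(X-0.55)<0.09)&(abs(Y-0.34)<0.06)
    p=W[m]; q=p[p[:,2]>p[:,2].max()-0.012]; print("rake zmax",p[:,2].max(),len(q),"ext",q.min(0),q.max(0)); a=np.polyfit(q[:,0],q[:,1],1); print(a,degrees(atan(a[0])),q.mean(0))
    yel=(c[...,0]>150)&(c[...,1]>110)&(c[...,2]<60)&(abs(Y+0.33)<0.08)
    p=W[yel&(Z>0.18)];print("collar",p.mean(0),p.min(0),p.max(0)) if len(p) else 0
    p=W[yel&(Z<0.03)];print("line",p.mean(0),np.polyfit(p[:,1],p[:,0],1)) if len(p) else 0
    # tray rim
    m=(Z>0.058)&(Z<0.072)&(X>0.42)&(X<0.68)&(Y>-0.22)&(Y<0.21)&(c[...,0]>c[...,2]+20)
    p=W[m][:,:2].astype(np.float32); 
    r=cv2.minAreaRect(p);print("rim",r)
    for nm,mm in [("green",(c[...,1]>c[...,0]+15)&(Z>0.13)&(Y>0.2)),("case",(c[...,0]>c[...,2]+30)&(c[...,1]>45)&(abs(Z-0.14)<0.006)&(Y>0.2))]:
        p=W[mm]; print(nm,len(p),cv2.minAreaRect(p[:,:2].astype(np.float32)),np.median(p[:,2]))
E
```

```text
[[ 0.      0.9606 -0.278 ]
 [-0.     -0.278  -0.9606]
 [-1.      0.      0.    ]]
top bar n 632
bar y= [ 0.0606 -0.3666] yaw 3.4655216111621847 x range [0.3845 0.7061] ztop [0.1992 0.2045 0.2073]
rake zmax 0.21474044646477441 104 ext [0.4978 0.3432 0.203 ] [0.5917 0.3671 0.2147]
[0.1975 0.2474] 11.169929159293748 [0.5453 0.3551 0.2069]
collar [ 0.607  -0.3321  0.2007] [ 0.6032 -0.3368  0.193 ] [ 0.6113 -0.3278  0.2067]
line [ 0.6073 -0.3309  0.0125] [-0.071   0.5838]
rim ((0.5511941313743591, 0.0010583549737930298), (0.3645623028278351, 0.1828129142522812), 84.10845947265625)
green 5209 ((0.5026422739028931, 0.44046419858932495), (0.23876439034938812, 0.1701793223619461), 10.886180877685547) 0.14102716433701534
case 1309 ((0.5963417291641235, 0.3468624949455261), (0.3732048571109772, 0.08612901717424393), 21.795242309570312) 0.14051066960106562
scene bar n 640
bar y= [ 0.064  -0.3706] yaw 3.6647363744966133 x range [0.3894 0.7109] ztop [0.1996 0.2049 0.2084]
rake zmax 0.2089838069042239 158 ext [0.5005 0.3411 0.198 ] [0.5983 0.366  0.209 ]
[0.2011 0.2426] 11.372420366059211 [0.5507 0.3534 0.2057]
collar [ 0.6112 -0.3341  0.2024] [ 0.6046 -0.3365  0.2008] [ 0.615  -0.3301  0.2046]
line [ 0.6099 -0.3338  0.0146] [-0.0462  0.5945]
rim ((0.5527511835098267, -0.0032162368297576904), (0.36728349328041077, 0.18686512112617493), 84.28301239013672)
green 8044 ((0.25397056341171265, 0.3757895231246948), (0.765714168548584, 0.178630530834198), 13.770200729370117) 0.14089623454865613
case 1708 ((0.5264182090759277, 0.3206377327442169), (0.22317585349082947, 0.061120886355638504), 10.86285400390625) 0.141107222671639
```

```bash
cat >> h.py <<'E'
from math import *
def yawof(s):
    R=Rrpy(s["ee_rot"]); return degrees(atan2(R[1,1],R[0,1]))
def plan(x,y,z,yaw=None):
    s=get_state();R=Rrpy(s["ee_rot"]);d=R.T@(np.array([x,y,z])-s["eef_pos"])*100
    yw=yawof(s); roll=0 if yaw is None else -(yaw-yw)
    print("t %.2f"%s["t"],"pos",s["eef_pos"],"yaw %.2f"%yw,"F",s["force"],"w %.4f"%s["width"]); print("delta cm",d.round(2),"roll %.2f"%roll)
E
python3 -c "
from h import *
plan(.547,.354,.25,11.2)"
```

```text
t 0.85 pos [0.1877 0.6484 0.2436] yaw -16.15 F [-0.8438  0.517  -0.2669] w 0.0874
delta cm [-0.64 42.7  18.28] roll -27.35
```

Call:
{"method": "step_arm", "body": {"deltas": [[-0.6, 4, 1.7, -2.7, 0], [-0.6, 8, 3.4, -5.4, 0], [-0.6, 12, 5.1, -8, 0], [-0.6, 16, 6.8, -11, 0], [-0.6, 20, 8.5, -14, 0], [-0.6, 24, 10.2, -17, 0], [-0.6, 28, 11.9, -20, 0], [-0.6, 32, 13.6, -23, 0], [-0.6, 35.5, 15.2, -27.3, 0], [-0.6, 38, 16.2, -27.3, 0]]}}

```text
t: 1.68
eef_pos: [0.5091, 0.3853, 0.2499]
ee_rot: [2.24, 1.57, 0.868]
force: [0.4, -0.2, -0.7]
width: 0.0873
```

```bash
python3 - <<'E'
from h import *
plan(.547,.354,.25,11.2)
s=get_state();f=grab_frame("wrist");crop(f,0,0,560,420,"pics/c_w.png")
E
```

```text
t 1.68 pos [0.5091 0.3853 0.2499] yaw 11.41 F [ 0.4128 -0.2496 -0.6658] w 0.0873
delta cm [-0.01  3.09  3.81] roll 0.21
```

View pics/c_w.png

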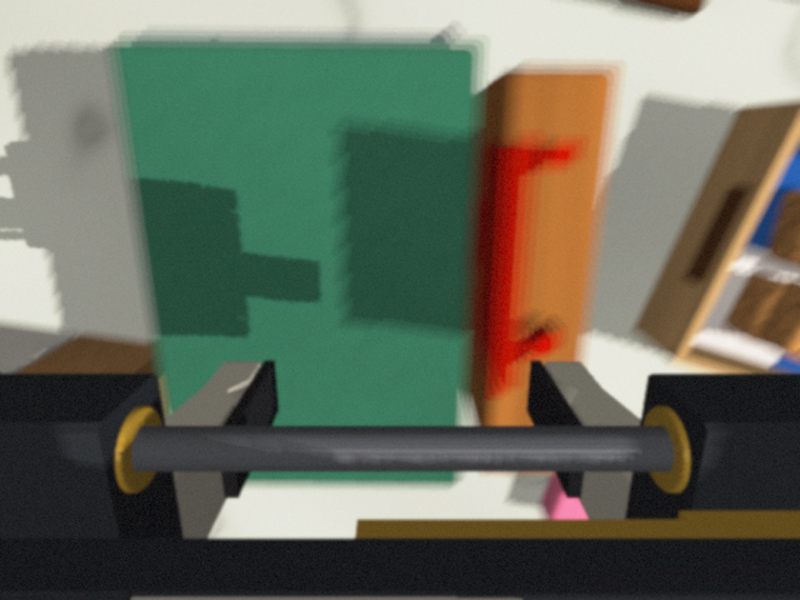

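Call:
{"method": "step_arm", "body": {"deltas": [[0, 1, 1.2, 0, 0], [0, 2, 2.4, 0, 0], [0, 3.1, 3.8, 0, 0], [0, 3.1, 3.8, 0, 0], [0, 3.1, 3.8, 0, 0], [0, 3.1, 3.8, 0, 0], [0, 3.1, 3.8, 0, 0], [0, 3.1, 3.8, 0, 0], [0, 3.1, 3.8, 0, 0], [0, 3.1, 3.8, 0, 0]]}}

```text
t: 2.57
eef_pos: [0.5451, 0.3562, 0.2497]
ee_rot: [2.358, 1.571, 0.983]
force: [0.1, 0.1, -0.1]
width: 0.0876
```

```bash
python3 - <<'E'
from h import *
plan(.547,.354,.19,11.2)
s=get_state();f=grab_frame("wrist");crop(f,0,0,560,420,"pics/d_w.png")
W=cloud(f,wristT(f,s));c=f["pixels"].astype(int)
red=(c[...,0]>90)&(c[...,1]<60)&(c[...,2]<60)
p=W[red&np.isfinite(W[...,0])];print(len(p),p.min(0),p.max(0))
q=p[(p[:,2]>0.19)];print(len(q),q.min(0),q.max(0),q.mean(0),np.polyfit(q[:,0],q[:,1],1))
E
```

```text
t 2.57 pos [0.5451 0.3562 0.2497] yaw 11.20 F [ 0.1385  0.0968 -0.1398] w 0.0876
delta cm [5.97 0.14 0.25] roll -0.00
4067 [ 0.4744  0.2303 -0.0003] [0.7247 0.4434 0.3122]
1894 [0.513  0.3434 0.1937] [0.5947 0.3668 0.3122] [0.5575 0.3558 0.2062] [0.2018 0.2434]
```

View pics/d_w.png

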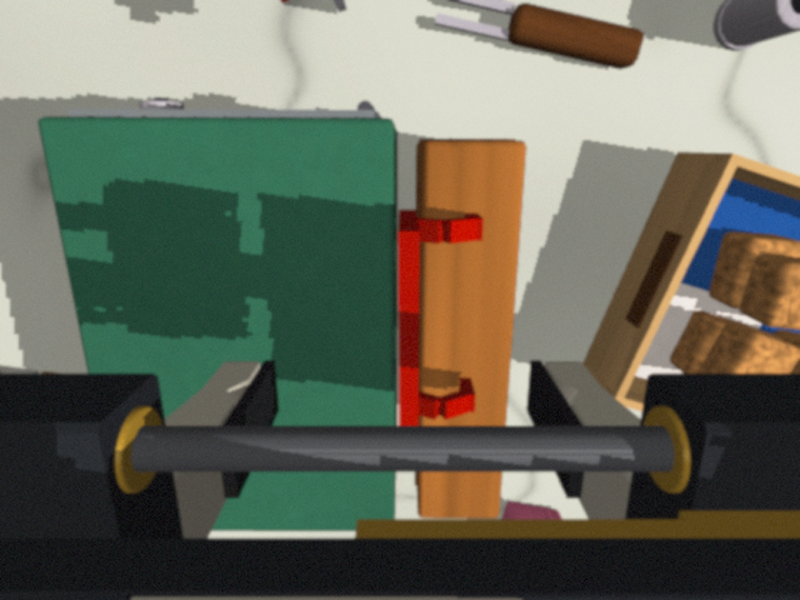

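Call:
{"method": "step_arm", "body": {"deltas": [[1.5, 0.1, 0.25, 0, 0], [3, 0.1, 0.25, 0, 0], [4.5, 0.1, 0.25, 0, 0], [5.5, 0.1, 0.25, 0, 0], [6, 0.1, 0.25, 0, 0], [6, 0.1, 0.25, 0, 0], [6, 0.1, 0.25, 0, 1], [6, 0.1, 0.25, 0, 1], [6, 0.1, 0.25, 0, 1], [6, 0.1, 0.25, 0, 1]], "squeeze": 40}}

```text
t: 3.45
eef_pos: [0.5472, 0.3538, 0.1904]
ee_rot: [2.144, 1.57, 0.768]
force: [-0.6, 0.2, -1.1]
width: 0.0663
```

Call:
{"method": "step_arm", "body": {"deltas": [[0, 0, 0, 0, 1], [0, 0, 0, 0, 1], [0, 0, 0, 0, 1], [0, 0, 0, 0, 1], [-0.5, 0, 0, 0, 1], [-1, 0, 0, 0, 1], [-1.5, 0, 0, 0, 1], [-2, 0, 0, 0, 1], [-2, 0, 0, 0, 1], [-2, 0, 0, 0, 1]], "squeeze": 50}}

```text
t: 4.28
eef_pos: [0.5478, 0.3541, 0.2115]
ee_rot: [1.958, 1.568, 0.583]
force: [-1.8, 0.2, 8.1]
width: 0.0076
```

```bash
python3 - <<'E'
from h import *
plan(.547,.354,.19,11.2)
f=grab_frame("scene");crop(f,300,180,520,400,"pics/e_s.png")
s=get_state();f=grab_frame("wrist");crop(f,0,0,560,420,"pics/e_w.png")
E
```

```text
t 4.28 pos [0.5478 0.3541 0.2115] yaw 11.19 F [-1.8136  0.2473  8.0738] w 0.0076
delta cm [ 2.15 -0.08 -0.01] roll -0.01
```

View pics/e_s.png

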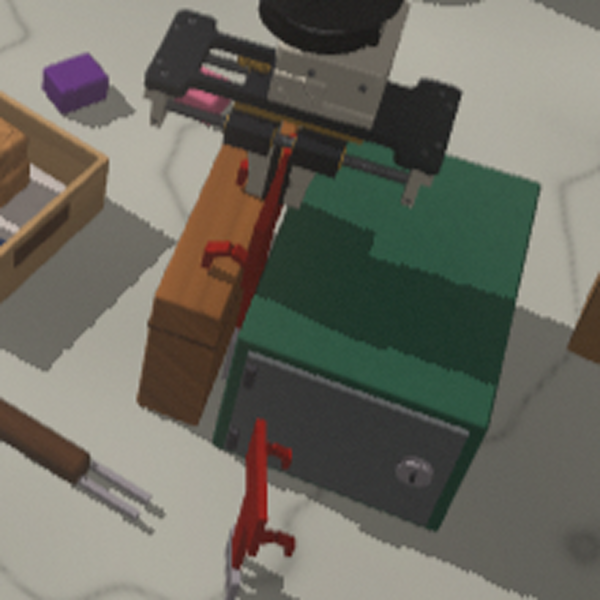

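View pics/e_w.png

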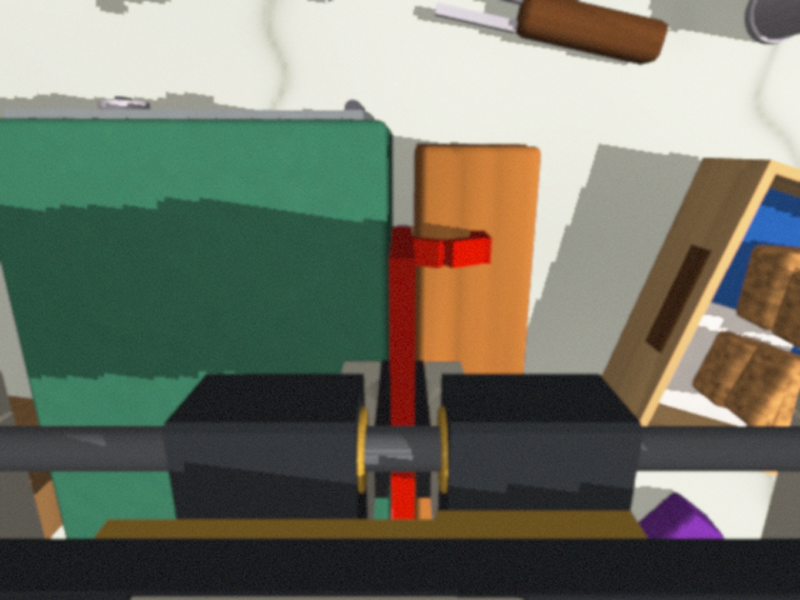

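Call:
{"method": "step_arm", "body": {"deltas": [[-1, 0, 0, 0, 1], [-2.5, 0, 0, 0, 1], [-4.5, 0, 0, 0, 1], [-7, 0, 0, 0, 1], [-9.5, 0, 0, 0, 1], [-12, 0, 0, 0, 1], [-14, 0, 0, 0, 1], [-15, 0, 0, 0, 1], [-15, 0, 0, 0, 1], [-15, 0, 0, 0, 1]]}}

```text
t: 5.22
eef_pos: [0.5465, 0.3535, 0.3588]
ee_rot: [-1.834, 1.57, 3.073]
force: [-0.9, 0.1, -3.4]
width: 0.0075
```

```bash
python3 - <<'E'
from h import *
plan(.547,.354,.19,11.2)
f=grab_frame("scene");crop(f,250,50,520,330,"pics/f_s.png")
f=grab_frame("top");crop(f,100,130,300,280,"pics/f_t.png")
E
```

```text
t 5.22 pos [0.5465 0.3535 0.3588] yaw 11.15 F [-0.884   0.0644 -3.4254] w 0.0075
delta cm [16.88  0.07 -0.04] roll -0.05
```

View pics/f_s.png

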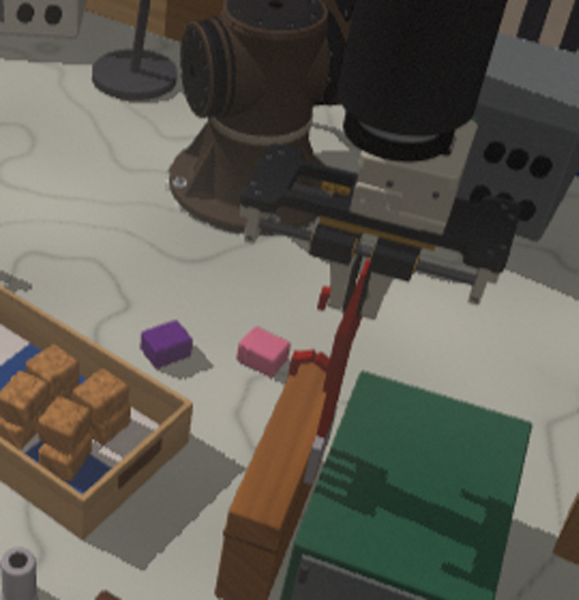

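```bash
cat >> h.py <<'E'
TC=np.array([0.5518,-0.0005]);TY=radians(-5.8)
def w2t(p):
    d=np.asarray(p)[...,:2]-TC;c,s=cos(TY),sin(TY)
    return np.stack([c*d[...,0]+s*d[...,1],-s*d[...,0]+c*d[...,1]],-1)
def t2w(x,y):
    c,s=cos(TY),sin(TY); return TC+np.array([c*x-s*y,s*x+c*y])
def cork(f):
    hsv=cv2.cvtColor(f["pixels"],cv2.COLOR_RGB2HSV).astype(int)
    return (hsv[...,0]>5)&(hsv[...,0]<25)&(hsv[...,1]>80)
def trayview(T=None,cams=("top","scene"),name=None,withw=False):
    """tray-frame ortho map merged; 2px per mm"""
    acc=np.zeros((220,400,3),np.uint8);hm=np.full((220,400),-1.)
    for cam in cams:
        s=get_state();f=grab_frame(cam)
        W=cloud(f,wristT(f,s) if cam=="wrist" else None);t=w2t(W)
        ok=np.isfinite(W[...,0])&(abs(t[...,0])<.109)&(abs(t[...,1])<.199)&(W[...,2]<0.1)
        i=((.11-t[ok][:,0])*1000).astype(int);j=((.2-t[ok][:,1])*1000).astype(int);z=W[ok][:,2];c=f["pixels"][ok]
        o=np.argsort(z)
        for a,b,zz,cc in zip(i[o],j[o],z[o],c[o]):
            for da in(0,1):
                for db in (0,1):
                    aa,bb=min(a+da,219),min(b+db,399)
                    if zz>=hm[aa,bb]: hm[aa,bb]=zz;acc[aa,bb]=cc
    if name:
        h=np.clip(hm,0,.09)/.09*255
        a=cv2.resize(acc[:,:,::-1],None,fx=1.9,fy=1.9,interpolation=cv2.INTER_NEAREST)
        b=cv2.resize(cv2.applyColorMap(h.astype(np.uint8),cv2.COLORMAP_JET),None,fx=1.9,fy=1.9,interpolation=cv2.INTER_NEAREST)
        for im in (a,b):
            for yy in (-175,-58.3,58.3,175): cv2.line(im,(int((200-yy)*1.9),0),(int((200-yy)*1.9),417),(0,255,255),1)
            for xx in (-85,0,85): cv2.line(im,(0,int((110-xx)*1.9)),(760,int((110-xx)*1.9)),(0,255,255),1)
        a=cv2.resize(a,None,fx=.68,fy=.68);b=cv2.resize(b,None,fx=.68,fy=.68)
        cv2.imwrite(name,np.vstack([a,b]))
    return acc,hm
E
python3 - <<'E'
from h import *
f=grab_frame("top");W=cloud(f);t=w2t(W)
for r in masks_of("chunk1","top"):
    p=W[r["mask"]];p=p[np.isfinite(p[:,0])];m=np.median(p[:,2]);q=p[p[:,2]>m-.008]
    rc=cv2.minAreaRect((w2t(q)*1000).astype(np.float32))
    print(round(r["conf"],2),rc,m)
trayview(cams=("top","scene"),name="pics/g_o.png")
E
```

```text
0.81 ((-32.86891174316406, 29.616113662719727), (43.692481994628906, 47.64103698730469), 85.36016845703125) 0.07149293191140327
0.8 ((-188.40362548828125, 74.24066925048828), (40.35674285888672, 50.393131256103516), 69.720947265625) 0.03182877444689003
0.73 ((231.4806365966797, -140.6758270263672), (37.938751220703125, 38.4617805480957), 43.580841064453125) 0.1134406941286571
0.71 ((-256.0157165527344, 168.66090393066406), (41.13105773925781, 50.1277961730957), 6.663018226623535) 0.03172299407811807
0.67 ((-38.89619827270508, 95.93118286132812), (41.57179260253906, 51.13215637207031), 86.90404510498047) 0.07203167024819557
0.63 ((21.738380432128906, 36.107330322265625), (49.14549255371094, 34.520111083984375), 6.651861667633057) 0.07393955838732724
0.56 ((19.341812133789062, 94.4175796508789), (45.741485595703125, 43.4078369140625), 9.745983123779297) 0.07363249179265985
0.47 ((-59.363914489746094, 33.70704650878906), (6.282932281494141, 5.993024826049805), 50.81352996826172) 0.036998820592059944
```

View pics/g_o.png

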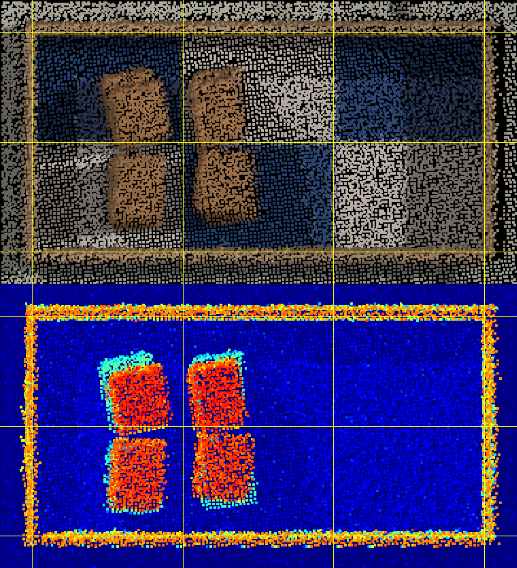

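```bash
cat >> h.py <<'E'
def pt(x,y,z):
    "tray mm coords, tip z mm"
    w=t2w(x/1000,y/1000); plan(w[0],w[1],(z+190)/1000,-5.8)
E
python3 - <<'E'
from h import *
pt(30,62,120)
f=grab_frame("top");W=cloud(f);t=w2t(W)*1000
ok=(abs(t[...,1])<130)&(abs(t[...,0])<70)&(W[...,2]>.06)&(W[...,2]<.09)
for lo,hi in [(5,25),(25,45),(-30,-15),(-50,-30)]:
    m=ok&(t[...,0]>lo)&(t[...,0]<hi);h,_=np.histogram(t[m][:,1],bins=np.arange(-10,130,2.5));print(lo,hi,[(int(e),int(n)) for e,n in zip(_,h)])
E
```

```text
t 5.52 pos [0.5467 0.3533 0.3583] yaw 11.15 F [ 0.0637  0.1451 -3.0558] w 0.0074
delta cm [ 4.87 -1.66 29.75] roll 16.95
5 25 [(-10, 0), (-7, 0), (-5, 0), (-2, 0), (0, 0), (2, 0), (5, 0), (7, 0), (10, 1), (12, 3), (15, 5), (17, 6), (20, 7), (22, 7), (25, 6), (27, 6), (30, 6), (32, 6), (35, 6), (37, 5), (40, 7), (42, 6), (45, 6), (47, 6), (50, 6), (52, 4), (55, 0), (57, 0), (60, 0), (62, 0), (65, 0), (67, 0), (70, 2), (72, 6), (75, 7), (77, 6), (80, 7), (82, 6), (85, 5), (87, 6), (90, 6), (92, 6), (95, 6), (97, 6), (100, 7), (102, 6), (105, 5), (107, 6), (110, 6), (112, 6), (115, 1), (117, 0), (120, 0), (122, 0), (125, 0)]
25 45 [(-10, 0), (-7, 0), (-5, 0), (-2, 0), (0, 0), (2, 0), (5, 0), (7, 0), (10, 0), (12, 0), (15, 4), (17, 5), (20, 6), (22, 6), (25, 7), (27, 6), (30, 6), (32, 6), (35, 6), (37, 5), (40, 5), (42, 6), (45, 7), (47, 6), (50, 6), (52, 4), (55, 3), (57, 0), (60, 0), (62, 0), (65, 0), (67, 0), (70, 0), (72, 2), (75, 5), (77, 5), (80, 7), (82, 7), (85, 6), (87, 5), (90, 5), (92, 6), (95, 4), (97, 6), (100, 5), (102, 5), (105, 6), (107, 5), (110, 3), (112, 3), (115, 3), 
[... 363 characters left out ...]
7, 5), (80, 4), (82, 3), (85, 5), (87, 6), (90, 6), (92, 4), (95, 4), (97, 4), (100, 4), (102, 4), (105, 5), (107, 5), (110, 6), (112, 4), (115, 1), (117, 0), (120, 0), (122, 0), (125, 0)]
-50 -30 [(-10, 0), (-7, 0), (-5, 0), (-2, 0), (0, 0), (2, 0), (5, 0), (7, 5), (10, 6), (12, 6), (15, 5), (17, 6), (20, 6), (22, 6), (25, 7), (27, 7), (30, 5), (32, 6), (35, 6), (37, 6), (40, 6), (42, 7), (45, 7), (47, 6), (50, 5), (52, 0), (55, 0), (57, 0), (60, 0), (62, 0), (65, 0), (67, 0), (70, 0), (72, 0), (75, 7), (77, 5), (80, 6), (82, 7), (85, 7), (87, 6), (90, 6), (92, 6), (95, 6), (97, 6), (100, 6), (102, 7), (105, 6), (107, 6), (110, 6), (112, 6), (115, 5), (117, 0), (120, 0), (122, 0), (125, 0)]
```

Call:
{"method": "step_arm", "body": {"deltas": [[0, -0.2, 3, 2, 1], [0, -0.4, 6, 4, 1], [0, -0.6, 10, 6, 1], [0, -0.8, 14, 9, 1], [0, -1, 18, 12, 1], [0, -1.2, 22, 15, 1], [1, -1.4, 26, 17, 1], [3, -1.6, 28.5, 17, 1], [4.9, -1.7, 29.7, 17, 1], [4.9, -1.7, 29.7, 17, 1]]}}

```text
t: 6.4
eef_pos: [0.5858, 0.0559, 0.3064]
ee_rot: [-1.244, 1.564, -2.921]
force: [-1.1, 0.0, -3.5]
width: 0.0074
```

Call:
{"method": "step_arm", "body": {"deltas": [[0, 0, 0, 0, 1], [0, 0, 0, 0, 1], [0, 0, 0, 0, 1], [0, 0, 0, 0, 1], [0, 0, 0, 0, 1], [0, 0, 0, 0, 1], [0, 0, 0, 0, 1], [0, 0, 0, 0, 1], [0, 0, 0, 0, 1], [0, 0, 0, 0, 1]]}}

```text
t: 7.23
eef_pos: [0.5877, 0.0589, 0.3106]
ee_rot: [-3.118, 1.571, 1.492]
force: [-0.4, 0.4, -2.8]
width: 0.0074
```

```bash
python3 - <<'E'
from h import *
pt(32,64,48)
s=get_state();f=grab_frame("wrist");crop(f,0,0,560,420,"pics/i_w.png")
f=grab_frame("scene");crop(f,150,50,380,320,"pics/i_s.png")
E
```

```text
t 7.23 pos [0.5877 0.0589 0.3106] yaw -5.85 F [-0.4186  0.4448 -2.7658] w 0.0074
delta cm [ 7.26  0.23 -0.13] roll -0.05
```

View pics/i_w.png

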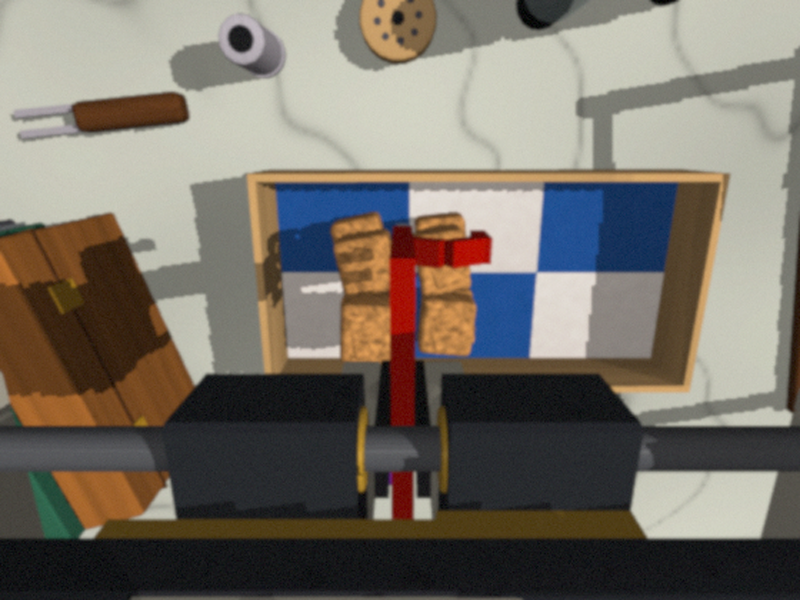

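View pics/i_s.png

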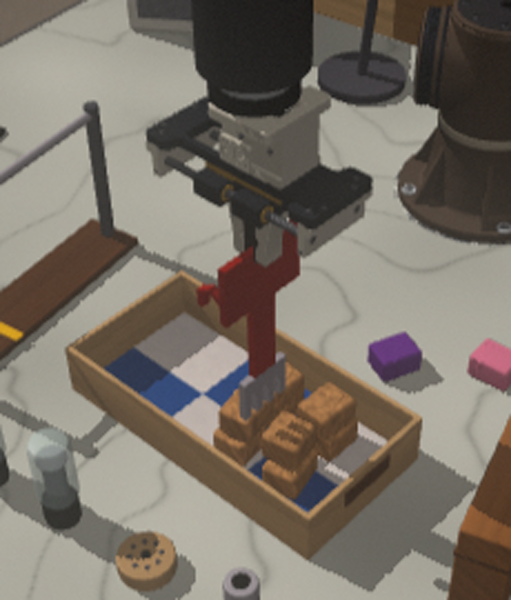

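Call:
{"method": "step_arm", "body": {"deltas": [[1.5, 0.2, -0.1, 0, 1], [3, 0.2, -0.1, 0, 1], [4.5, 0.2, -0.1, 0, 1], [6, 0.2, -0.1, 0, 1], [7, 0.2, -0.1, 0, 1], [7.2, 0.2, -0.1, 0, 1], [7.2, 0.2, 0.2, 0, 1], [7.2, 0.2, 0.6, 0, 1], [7.2, 0.2, 1.2, 0, 1], [7.2, 0.2, 1.6, 0, 1]]}}

```text
t: 8.17
eef_pos: [0.5884, 0.0421, 0.2395]
ee_rot: [1.924, 1.569, 0.251]
force: [0.2, 0.1, -2.6]
width: 0.0072
```

```bash
python3 - <<'E'
from h import *
pt(32,45,48)
f=grab_frame("scene");crop(f,180,100,350,300,"pics/j_s.png")
E
```

```text
t 8.17 pos [0.5884 0.0421 0.2395] yaw -5.85 F [ 0.2193  0.0777 -2.6311] w 0.0072
delta cm [ 0.15 -0.01  0.11] roll -0.05
```

View pics/j_s.png

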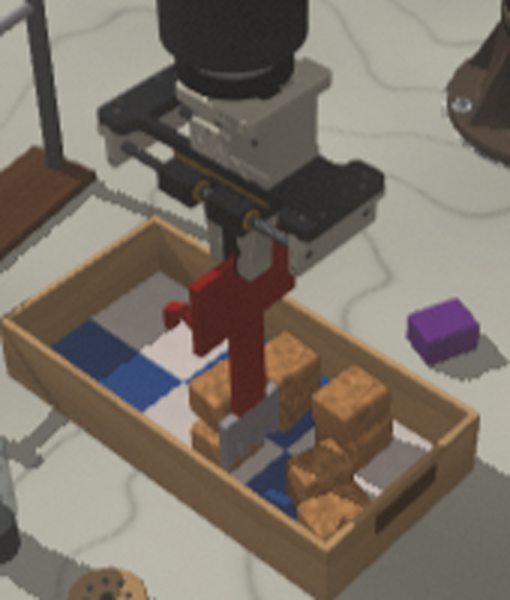

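Call:
{"method": "step_arm", "body": {"deltas": [[0, 0, 0.6, 0, 1], [0, 0, 1.2, 0, 1], [0, 0, 1.8, 0, 1], [0, 0, 2.4, 0, 1], [0, 0, 3, 0, 1], [0, 0, 3.6, 0, 1], [0, 0, 4.2, 0, 1], [0, 0, 4.2, 0, 1], [0, 0, 4.2, 0, 1], [0, 0, 4.2, 0, 1]]}}

```text
t: 9.05
eef_pos: [0.5838, 0.0009, 0.2385]
ee_rot: [-0.743, 1.571, -2.416]
force: [-0.6, -0.6, -2.4]
width: 0.0074
```

```bash
python3 - <<'E'
from h import *
pt(32,45,48)
f=grab_frame("scene");crop(f,180,100,350,300,"pics/k_s.png")
f=grab_frame("wrist");crop(f,0,0,560,420,"pics/k_w.png")
E
```

```text
t 9.05 pos [0.5838 0.0009 0.2385] yaw -5.86 F [-0.612  -0.5895 -2.3646] w 0.0074
delta cm [ 0.05  0.03 -4.04] roll -0.06
```

View pics/k_s.png

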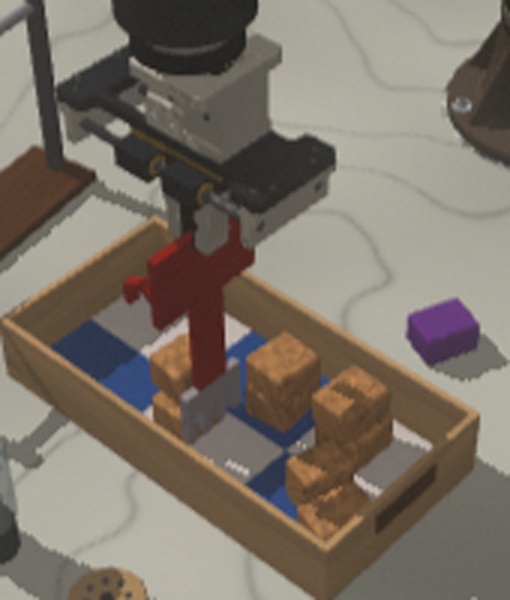

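View pics/k_w.png

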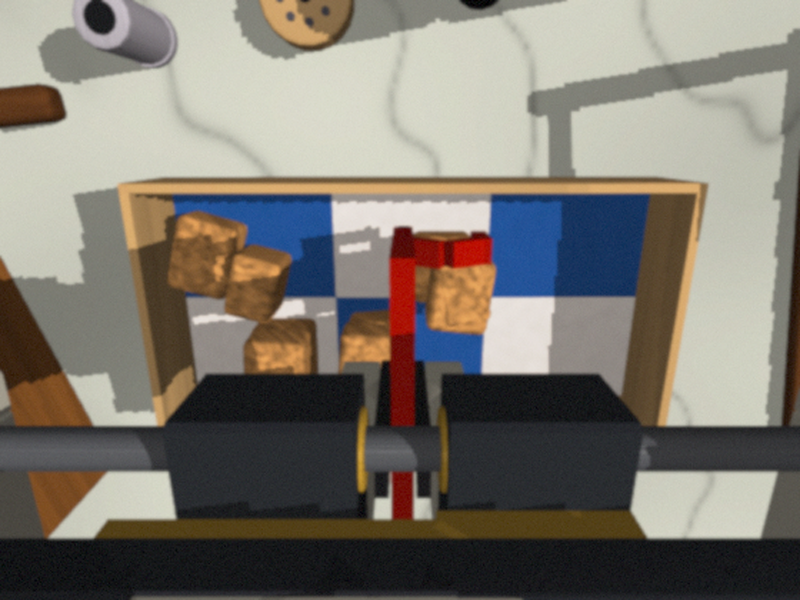

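```bash
python3 - <<'E'
from h import *
s=get_state();f=grab_frame("scene");W=cloud(f);c=f["pixels"].astype(int)
t=w2t(W)*1000;tc=w2t(s["eef_pos"])*1000;print(tc)
d=t-tc
ok=(abs(d[...,0])<60)&(abs(d[...,1])<12)&(W[...,2]<.3)&np.isfinite(W[...,0])
z=W[...,2]
red=ok&(c[...,0]>80)&(c[...,1]<55)
print("red z",z[red].min(),z[red].max(), "x",d[red][:,0].min(),d[red][:,0].max())
for lo in np.arange(.01,.24,.01):
    m=ok&(z>=lo)&(z<lo+.01); 
    if m.sum(): print(round(lo,3),m.sum(),d[m][:,0].min().round(1),d[m][:,0].max().round(1),"y",d[m][:,1].mean().round(1),c[m].mean(0).round(0))
E
```

```text
[31.6558  4.8254]
red z 0.07939083986133832 0.2354678883111342 x -48.16953556876328 51.381836702325415
0.01 38 -41.8 59.9 y -0.8 [94. 82. 74.]
0.02 28 -40.6 59.9 y 1.0 [89. 72. 59.]
0.03 79 -42.4 59.9 y 0.2 [85. 74. 69.]
0.04 77 -41.6 59.9 y -0.4 [86. 76. 71.]
0.05 66 -40.4 60.0 y 1.5 [87. 76. 70.]
0.06 84 -59.6 60.0 y 1.4 [104.  87.  75.]
0.07 112 -59.4 57.6 y 1.8 [116.  95.  87.]
0.08 37 -17.8 15.6 y 0.7 [81. 41. 36.]
0.09 30 -14.4 15.5 y 1.1 [78. 37. 33.]
0.1 42 -14.8 16.4 y 1.1 [79. 38. 33.]
0.11 31 -15.2 15.5 y 0.9 [81. 39. 34.]
0.12 42 -17.1 15.5 y 0.8 [79. 38. 33.]
0.13 38 -15.4 16.1 y 1.3 [79. 39. 35.]
0.14 38 -14.9 15.6 y 1.6 [77. 38. 34.]
0.15 37 -14.3 15.6 y 1.5 [76. 37. 33.]
0.16 50 -49.1 49.1 y 1.6 [77. 40. 35.]
0.17 107 -51.1 50.4 y 2.3 [76. 38. 33.]
0.18 122 -51.2 51.2 y 2.1 [76. 39. 34.]
0.19 119 -37.6 51.3 y 1.5 [77. 38. 34.]
0.2 99 -34.5 50.9 y 2.0 [76. 38. 34.]
0.21 74 -35.1 51.1 y 2.3 [76. 39. 34.]
0.22 69 -34.1 51.4 y 2.2 [77. 40. 35.]
0.23 92 -36.1 50.7 y -0.8 [96. 47. 41.]
```

Call:
{"method": "step_arm", "body": {"deltas": [[0, 0, -0.5, 0, 1], [0, 0, -1, 0, 1], [1, 0, -1, 0, 1], [1.8, 0, -1, 0, 1], [2.2, 0, -1, 0, 1], [2.4, 0, -1, 0, 1], [2.4, 0, -1, 0, 1], [2.4, 0, -1, 0, 1], [2.4, 0, -1, 0, 1], [2.4, 0, -1, 0, 1]]}}

```text
t: 10.03
eef_pos: [0.5865, 0.0107, 0.2176]
ee_rot: [1.588, 1.565, -0.084]
force: [-3.0, 0.9, 17.9]
width: 0.0075
```

```bash
python3 - <<'E'
from h import *
pt(32,45,48)
f=grab_frame("scene");crop(f,180,100,350,300,"pics/l_s.png")
E
```

```text
t 10.03 pos [0.5865 0.0107 0.2176] yaw -5.77 F [-2.9939  0.9134 17.8759] w 0.0075
delta cm [-2.04 -0.13 -3.03] roll 0.03
```

View pics/l_s.png

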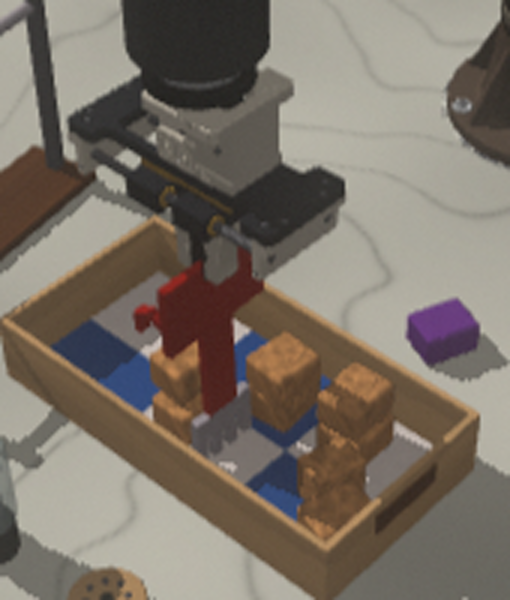

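Call:
{"method": "step_arm", "body": {"deltas": [[0, 0, 0, 0, 0.87], [0, 0, 0, 0, 0.87], [0, 0, 0, 0, 0.87], [0.5, 0, 0, 0, 0.87], [1, 0, 0, 0, 0.87], [1.5, 0, 0, 0, 0.87], [1.7, 0, 0, 0, 0.87], [1.7, 0, 0, 0, 0.87], [1.7, 0, 0, 0, 1], [1.7, 0, 0, 0, 1]], "squeeze": 60}}

```text
t: 10.92
eef_pos: [0.5847, 0.0109, 0.1974]
ee_rot: [-1.424, 1.57, -3.097]
force: [-0.2, -0.6, -2.1]
width: 0.0077
```

Call:
{"method": "step_arm", "body": {"deltas": [[0, 0, 0, 0, 1], [0, 0, 0, 0, 1], [0, 0, 0, 0, 1], [0, 0, 0, 0, 1], [0, 0, 0, 0, 1], [0, 0, 0, 0, 1], [-0.3, 0, 0, 0, 1], [-0.6, 0, 0, 0, 1], [-0.6, 0, 0, 0, 1], [-0.6, 0, 0, 0, 1]]}}

```text
t: 11.75
eef_pos: [0.585, 0.011, 0.204]
ee_rot: [1.993, 1.57, 0.321]
force: [-0.2, -0.6, -3.1]
width: 0.0078
```

```bash
cat >> h.py <<'E'
def rakeoff():
    s=get_state();f=grab_frame("scene");W=cloud(f);c=f["pixels"].astype(int)
    t=w2t(W)*1000;tc=w2t(s["eef_pos"])*1000;d=t-tc;z=W[...,2]*1000-s["eef_pos"][2]*1000
    red=(abs(d[...,0])<60)&(abs(d[...,1])<14)&np.isfinite(z)&(c[...,0]>60)&(c[...,0]>1.7*c[...,1])&(z<10)&(z>-160)
    q=red&(abs(d[...,0])>25); print("plate lower edge rel TCP (expect -50 for offset 190):",np.percentile(z[q],[0,1,3]), "x",d[red][:,0].min(),d[red][:,0].max())
    for lo in range(-150,0,20):
        m=red&(z>=lo)&(z<lo+20)
        if m.sum():print(lo,m.sum(),d[m].mean(0))
E
python3 - <<'E'
from h import *
pt(32,45,48);rakeoff()
f=grab_frame("scene");crop(f,180,100,350,300,"pics/m_s.png")
trayview(cams=("top","scene"),name="pics/m_o.png")
E
```

```text
t 11.75 pos [0.585 0.011 0.204] yaw -5.84 F [-0.2006 -0.6477 -3.0924] w 0.0078
delta cm [-3.4   0.01 -3.02] roll -0.04
plate lower edge rel TCP (expect -50 for offset 190): [-51.2887 -48.3438 -47.4141] x -35.765508767580435 50.592094606146716
-150 33 [0.095  1.7949]
-130 70 [2.8973 1.6959]
-110 69 [1.8182 1.6809]
-90 70 [2.0109 1.8319]
-70 72 [1.5393 2.3424]
-50 178 [10.5503  2.5711]
-30 128 [25.6788  1.0731]
-10 101 [33.2918  2.0686]
```

View pics/m_s.png

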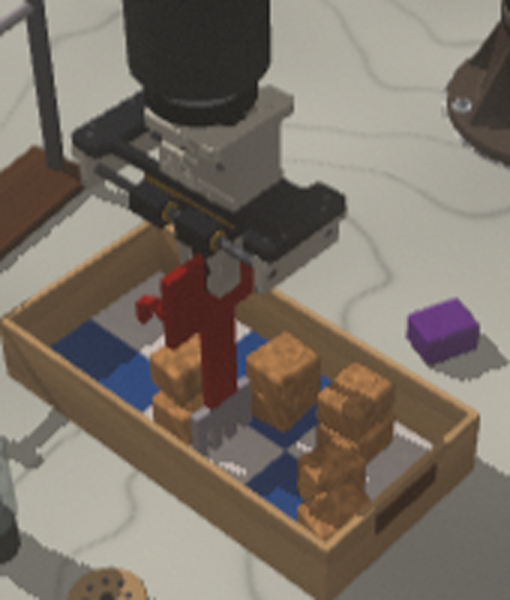

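View pics/m_o.png

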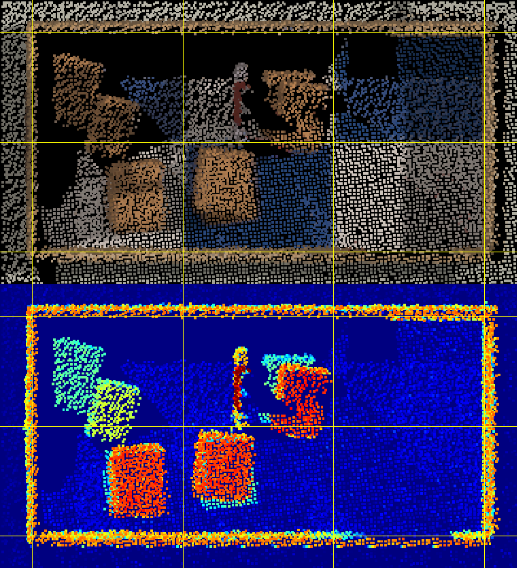

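Call:
{"method": "step_arm", "body": {"deltas": [[-1.5, 0, 0, 0, 1], [-3.5, -0.5, 0, 0, 1], [-3.5, -0.8, 0.6, 0, 1], [-3.5, -0.8, 1.6, 0, 1], [-3.5, -0.8, 2.4, 0, 1], [-3.5, -0.8, 3.2, 0, 1], [-3.5, -0.8, 4, 0, 1], [-3.5, -0.8, 4.8, 0, 1], [-3.5, -0.8, 5.6, 0, 1], [-3.5, -0.8, 6.4, 0, 1]]}}

```text
t: 12.78
eef_pos: [0.5702, -0.053, 0.2382]
ee_rot: [-1.218, 1.57, -2.891]
force: [-0.5, 0.1, -2.3]
width: 0.0075
```

```bash
sed -i 's/(z+190)/(z+192)/' h.py; python3 - <<'E'
from h import *
pt(25,-45,47);
f=grab_frame("scene");crop(f,180,100,350,300,"pics/n_s.png")
trayview(cams=("top","scene"),name="pics/n_o.png")
E
```

```text
t 12.78 pos [ 0.5702 -0.053   0.2382] yaw -5.87 F [-0.5437  0.0798 -2.2886] w 0.0075
delta cm [-0.08  0.14 -0.54] roll -0.07
```

View pics/n_s.png

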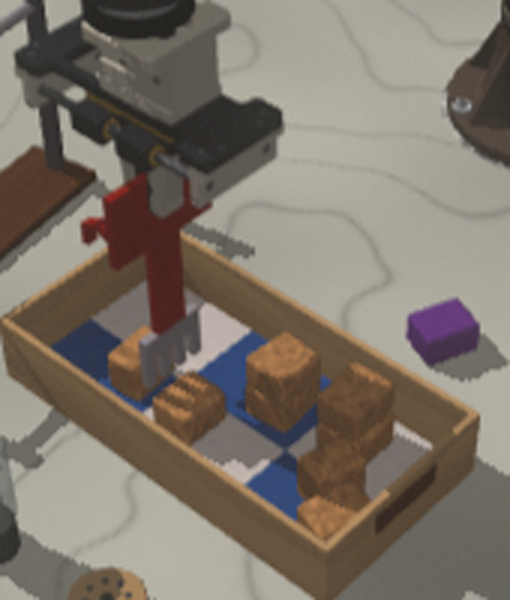

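View pics/n_o.png

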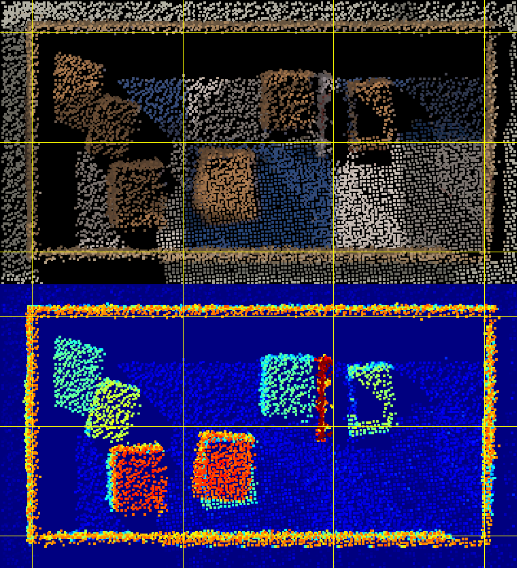

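```bash
python3 - <<'E'
from h import *
pt(-37,62.5,92);
E
```

```text
t 12.93 pos [ 0.5702 -0.0527  0.2385] yaw -5.91 F [ 0.3166  0.2169 -2.5268] w 0.0077
delta cm [ -4.55  -6.09 -11.25] roll -0.11
```

Call:
{"method": "step_arm", "body": {"deltas": [[-1.5, 0, 0, 0, 1], [-3.5, 0, -0.3, 0, 1], [-4.6, -0.5, -2, 0, 1], [-4.6, -2, -5, 0, 1], [-4.6, -4, -8, -0.1, 1], [-4.6, -6.1, -11.2, -0.1, 1], [-4.6, -6.1, -11.2, -0.1, 1], [-4.6, -6.1, -11.2, -0.1, 1], [-4.6, -6.1, -11.2, -0.1, 1], [-4.6, -6.1, -11.2, -0.1, 1]]}}

```text
t: 13.77
eef_pos: [0.5213, 0.0653, 0.2846]
ee_rot: [0.689, 1.571, -0.983]
force: [0.1, -0.0, -2.3]
width: 0.0079
```

```bash
python3 - <<'E'
from h import *
pt(-37,62.5,48);
E
```

```text
t 13.77 pos [0.5213 0.0653 0.2846] yaw -5.76 F [ 0.1415 -0.0186 -2.2699] w 0.0079
delta cm [ 4.46 -0.01 -0.01] roll 0.04
```

Call:
{"method": "step_arm", "body": {"deltas": [[1.5, 0, 0, 0, 1], [3, 0, 0, 0, 1], [4.2, 0, 0, 0, 1], [4.5, 0, 0, 0, 1], [4.5, 0, 0, 0, 1], [4.5, 0, 0.8, 0, 1], [4.5, 0, 1.6, 0, 1], [4.5, 0, 2.4, 0, 1], [4.5, 0, 3.2, 0, 1], [4.5, 0, 4, 0, 1]]}}

```text
t: 14.6
eef_pos: [0.5171, 0.0249, 0.2401]
ee_rot: [2.036, 1.57, 0.364]
force: [0.5, -0.2, -2.1]
width: 0.0078
```

Call:
{"method": "step_arm", "body": {"deltas": [[0, 0, 0.8, 0, 1], [0, 0, 1.6, 0, 1], [0, 0, 2.2, 0, 1], [0, 0, 2.6, 0, 1], [0, 0, 2.6, 0, 1], [0, 0, 2.6, 0, 1], [0, 0, 2.6, 0, 1], [0, 0, 2.6, 0, 1], [0, 0, 2.6, 0, 1], [0, 0, 2.6, 0, 1]]}}

```text
t: 15.43
eef_pos: [0.5145, 0.0002, 0.2395]
ee_rot: [-1.016, 1.571, -2.686]
force: [0.6, -0.5, -2.4]
width: 0.008
```

```bash
python3 - <<'E'
from h import *
pt(-37,62.5,92);
f=grab_frame("scene");crop(f,180,100,350,300,"pics/p_s.png")
trayview(cams=("top","scene"),name="pics/p_o.png")
E
```

```text
t 15.43 pos [0.5145 0.0002 0.2395] yaw -5.72 F [ 0.6405 -0.5409 -2.3611] w 0.0080
delta cm [-4.45  0.03 -6.55] roll 0.08
```

View pics/p_s.png

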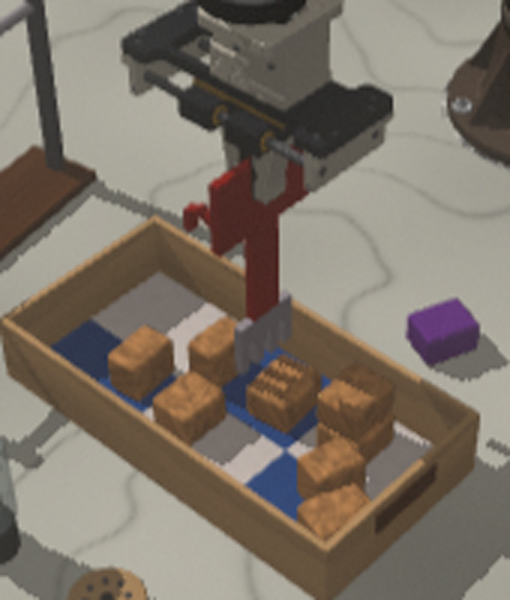

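View pics/p_o.png

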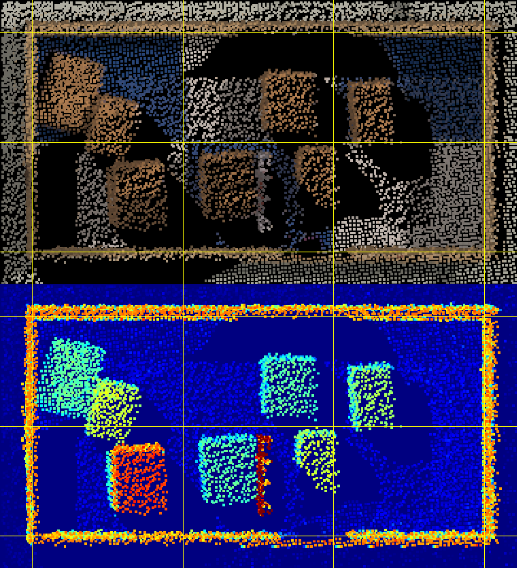

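```bash
cat >> h.py <<'E'
def segs(cams=("top","scene"),sh={"scene":(0,0)}):
    for cam in cams:
        f=grab_frame(cam);W=cloud(f)
        print(cam)
        for r in masks_of("chunk1",cam):
            p=W[r["mask"]];p=p[np.isfinite(p[:,0])]
            if len(p)<10: continue
            t=w2t(p)*1000
            k=(abs(t[:,0])<90)&(abs(t[:,1])<180); 
            if k.mean()<.8: continue
            p=p[k];t=t[k];zt=np.percentile(p[:,2],85)
            q=p[:,2]>zt-.007;tq=t[q];rc=cv2.minAreaRect(tq.astype(np.float32))
            A=np.c_[tq,np.ones(len(tq))];co,*_=np.linalg.lstsq(A,p[q][:,2]*1000,rcond=None)
            print("%.2f"%r["conf"],"c",np.round(rc[0],0),"size",np.round(rc[1],0),"ang %.0f"%rc[2],"ztop %.1f"%(np.median(p[q][:,2])*1000),"tilt",np.round(np.degrees(co[:2]),0),q.sum())
E
python3 - <<'E'
from h import *
segs()
E
```

```text
top
0.70 c [ 10. 141.] size [116.  54.] ang 15 ztop 41.2 tilt [-51. -53.] 206
0.40 c [ 23. 121.] size [12. 19.] ang 25 ztop 51.8 tilt [-13. -16.] 24
scene
0.97 c [-33.  23.] size [52. 45.] ang 6 ztop 41.0 tilt [-2. -2.] 269
0.86 c [ 13. 114.] size [36. 45.] ang 76 ztop 50.7 tilt [-2. -2.] 217
0.73 c [ 52. 143.] size [80. 48.] ang 20 ztop 41.5 tilt [ 5. 10.] 285
0.70 c [-18. -43.] size [67. 38.] ang 45 ztop 51.0 tilt [-2. 19.] 154
0.67 c [ 52. -13.] size [101.  52.] ang 23 ztop 41.1 tilt [4. 5.] 270
0.66 c [-41.  93.] size [53. 43.] ang 3 ztop 72.9 tilt [-1. -2.] 289
0.44 c [-29. 108.] size [29. 54.] ang 53 ztop 38.4 tilt [-1.  1.] 47
```

Call:
{"method": "step_arm", "body": {"deltas": [[-1, 0, -0.3, 0, 1], [-1.5, 0, -2, 0, 1], [-1.5, 0, -4.5, 0, 1], [-1.5, 0, -6.2, 0, 1], [-1, 0, -6.4, 0, 1], [1, 0, -6.4, 0, 1], [2.5, 0, -6.4, 0, 1], [3.4, 0, -6.4, 0, 1], [3.8, 0, -6.4, 0, 1], [3.8, 0, -6.4, 0, 1]]}}

```text
t: 16.62
eef_pos: [0.5206, 0.0633, 0.2011]
ee_rot: [-0.903, 1.569, -2.575]
force: [0.5, 0.5, -2.6]
width: 0.0078
```

Call:
{"method": "step_arm", "body": {"deltas": [[0, 0, 0.7, 0, 1], [0, 0, 1.4, 0, 1], [0, 0, 2.2, 0, 1], [0, 0, 3, 0, 1], [0, 0, 3.8, 0, 1], [0, 0, 4.6, 0, 1], [0, 0, 5.4, 0, 1], [0, 0, 6.2, 0, 1], [0, 0, 6.8, 0, 1], [0, 0, 7.1, 0, 1]]}}

```text
t: 17.45
eef_pos: [0.5136, -0.0079, 0.2016]
ee_rot: [-0.415, 1.571, -2.087]
force: [-0.1, -0.1, -2.4]
width: 0.0077
```

```bash
python3 - <<'E'
from h import *
pt(-37,-11,9);
f=grab_frame("scene");crop(f,180,100,350,300,"pics/q_s.png")
trayview(cams=("top","scene"),name="pics/q_o.png");segs()
E
```

```text
t 17.45 pos [ 0.5136 -0.0079  0.2016] yaw -5.78 F [-0.1449 -0.0743 -2.4431] w 0.0077
delta cm [ 0.06  0.03 -0.03] roll 0.02
top
0.65 c [ 15. 116.] size [29. 31.] ang 75 ztop 51.4 tilt [-4. -7.] 71
scene
0.73 c [-27. -47.] size [58. 29.] ang 29 ztop 40.8 tilt [-4.  1.] 123
0.69 c [-30. 106.] size [29. 59.] ang 52 ztop 38.5 tilt [1. 1.] 69
0.69 c [ 12. 112.] size [36. 46.] ang 74 ztop 50.8 tilt [-1. -0.] 223
0.68 c [-27. -74.] size [49. 34.] ang 3 ztop 50.6 tilt [-0. -2.] 174
0.64 c [-39.  93.] size [43. 50.] ang 89 ztop 73.0 tilt [-2. -2.] 284
0.61 c [ 49. -13.] size [101.  49.] ang 23 ztop 41.3 tilt [4. 4.] 254
0.55 c [ 27. -94.] size [52. 31.] ang 26 ztop 46.8 tilt [-1. -3.] 180
0.49 c [ 42. 143.] size [56. 41.] ang 22 ztop 41.4 tilt [0. 4.] 238
```

View pics/q_s.png

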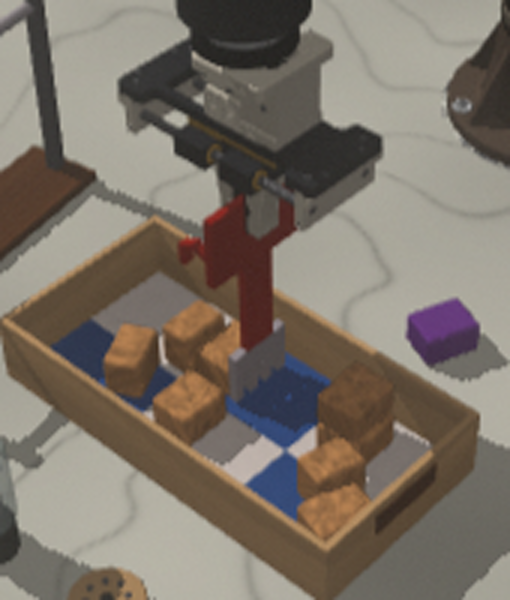

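View pics/q_o.png

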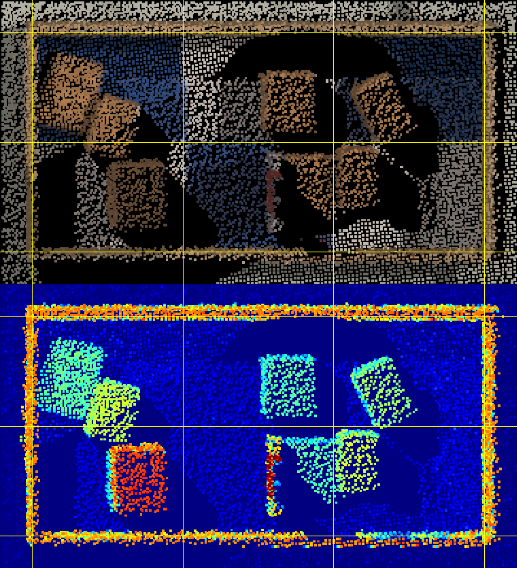

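```bash
python3 - <<'E'
from h import *
pt(-45,125,95);
E
```

```text
t 17.80 pos [ 0.5138 -0.0067  0.2015] yaw -5.72 F [ 0.0325 -0.9026 -2.6291] w 0.0074
delta cm [ -8.55  -0.76 -13.5 ] roll 0.08
```

Call:
{"method": "step_arm", "body": {"deltas": [[-3, 0, -0.3, 0, 1], [-6, 0, -0.3, 0, 1], [-8.5, -0.2, -1.5, 0, 1], [-8.6, -0.8, -5, 0, 1], [-8.6, -0.8, -9, 0, 1], [-8.6, -0.8, -12.5, 0, 1], [-8.6, -0.8, -13.5, 0, 1], [-8.6, -0.8, -13.5, 0, 1], [-8.6, -0.8, -13.5, 0, 1], [-8.6, -0.8, -13.5, 0, 1]]}}

```text
t: 18.63
eef_pos: [0.519, 0.1278, 0.2874]
ee_rot: [-0.765, 1.57, -2.435]
force: [-0.6, -0.5, -1.7]
width: 0.0076
```

```bash
python3 - <<'E'
from h import *
pt(-45,125,50);
f=grab_frame("scene");crop(f,180,100,350,300,"pics/r_s.png")
E
```

```text
t 18.63 pos [0.519  0.1278 0.2874] yaw -5.73 F [-0.6027 -0.4937 -1.7331] w 0.0076
delta cm [ 4.54  0.06 -0.07] roll 0.07
```

View pics/r_s.png

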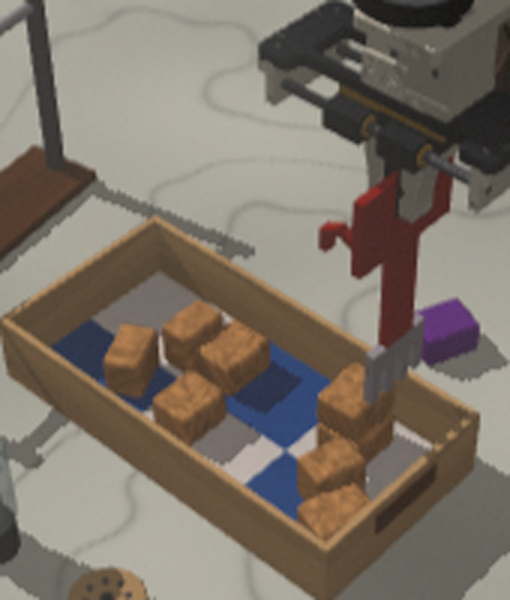

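Call:
{"method": "step_arm", "body": {"deltas": [[1.5, 0, 0, 0, 1], [3, 0, 0, 0, 1], [4.3, 0, 0, 0, 1], [4.6, 0, 0, 0, 1], [4.6, 0, 0, 0, 1], [4.6, 0, 0.9, 0, 1], [4.6, 0, 1.8, 0, 1], [4.6, 0, 2.7, 0, 1], [4.6, 0, 3.6, 0, 1], [4.6, 0, 4.5, 0, 1]]}}

```text
t: 19.52
eef_pos: [0.5147, 0.0822, 0.2421]
ee_rot: [2.037, 1.57, 0.366]
force: [-0.7, -0.7, -2.4]
width: 0.0078
```

Call:
{"method": "step_arm", "body": {"deltas": [[0, 0, 0.8, 0, 1], [0, 0, 1.4, 0, 1], [0, 0, 1.6, 0, 1], [0, 0, 1.6, 0, 1], [0, 0, 1.6, 0, 1], [0, 0, 1.6, 0, 1], [-2, 0, 1.6, 0, 1], [-4, 0, 1.6, 0, 1], [-5, 0, 1.6, 0, 1], [-5, 0, 1.6, 0, 1]]}}

```text
t: 20.35
eef_pos: [0.5144, 0.0682, 0.2939]
ee_rot: [2.011, 1.566, 0.341]
force: [0.0, 0.3, -2.6]
width: 0.0081
```

```bash
python3 - <<'E'
from h import *
pt(-37,-11,9);
f=grab_frame("scene");crop(f,180,100,350,300,"pics/s_s.png")
trayview(cams=("top","scene"),name="pics/s_o.png");segs()
E
```

```text
t 20.35 pos [0.5144 0.0682 0.2939] yaw -5.71 F [ 0.0074  0.3251 -2.5864] w 0.0081
delta cm [9.28 0.66 7.57] roll 0.09
top
0.70 c [-32. -72.] size [47. 31.] ang 0 ztop 50.1 tilt [ 1. -0.] 153
0.62 c [ 22. -92.] size [49. 32.] ang 28 ztop 45.8 tilt [-1.  2.] 166
scene
0.94 c [-38.  28.] size [48. 33.] ang 4 ztop 48.7 tilt [-1. -3.] 173
0.85 c [ 12. 113.] size [35. 45.] ang 75 ztop 50.6 tilt [-3. -2.] 231
0.82 c [-36. -38.] size [55. 48.] ang 1 ztop 41.0 tilt [-0. -1.] 260
0.77 c [ 29. -94.] size [46. 33.] ang 28 ztop 47.2 tilt [-1. -2.] 174
0.71 c [ 33. -23.] size [46. 43.] ang 5 ztop 40.9 tilt [-1. -2.] 233
0.60 c [-33.  97.] size [60. 46.] ang 3 ztop 41.0 tilt [ 0. -1.] 271
0.59 c [-26. -76.] size [49. 32.] ang 4 ztop 50.9 tilt [-1. -2.] 167
0.54 c [ 39. 141.] size [38. 57.] ang 83 ztop 41.0 tilt [-1.  2.] 275
0.26 c [-42.  59.] size [92. 20.] ang 3 ztop 293.3 tilt [  4. -27.] 217
```

View pics/s_s.png

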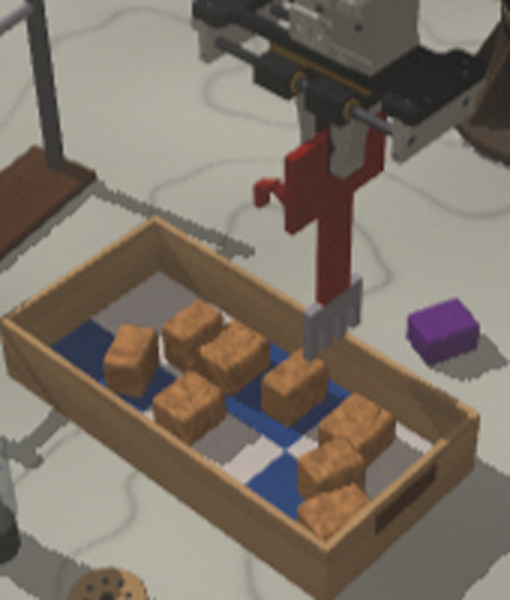

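View pics/s_o.png

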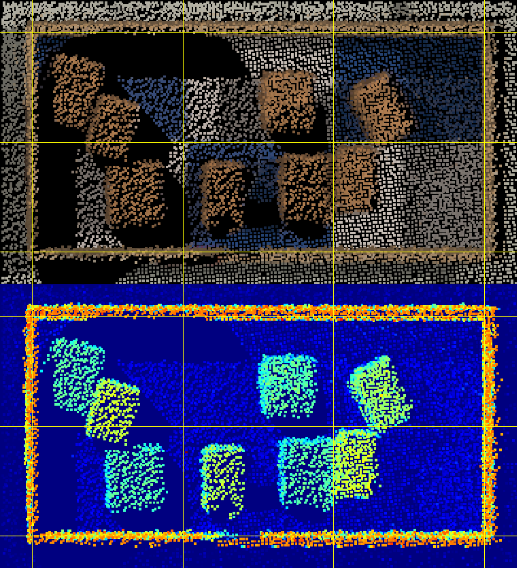

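```bash
python3 - <<'E'
from h import *
pt(-36,-2,92);
E
```

```text
t 20.70 pos [0.5128 0.0674 0.2906] yaw -5.75 F [-0.3504  0.1531 -2.6277] w 0.0079
delta cm [0.66 0.96 6.56] roll 0.05
```

Call:
{"method": "step_arm", "body": {"deltas": [[0, 0.3, 1.5, 0, 1], [0, 0.6, 3.5, 0, 1], [0.6, 1, 5.5, 0, 1], [0.6, 1, 6.5, 0, 1], [0.6, 1, 6.5, 0, 1], [0.6, 1, 6.5, 0, 1], [3, 1, 6.5, 0, 1], [6, 1, 6.5, 0, 1], [8.5, 1, 6.5, 0, 1], [8.8, 1, 6.5, 0, 1]]}}

```text
t: 21.53
eef_pos: [0.514, 0.002, 0.1993]
ee_rot: [-1.317, 1.564, -2.989]
force: [-1.3, -0.2, -4.0]
width: 0.0077
```

Call:
{"method": "step_arm", "body": {"deltas": [[0, 0, 0, 0, 1], [0, 0, 0.6, 0, 1], [0, 0, 1.2, 0, 1], [0, 0, 1.8, 0, 1], [0, 0, 2.4, 0, 1], [0, 0, 3, 0, 1], [0, 0, 3.5, 0, 1], [0, 0, 3.5, 0, 1], [0, 0, 3.4, 0, 1], [-1, 0, 3.3, 0, 1]]}}

```text
t: 22.37
eef_pos: [0.5121, -0.0313, 0.2121]
ee_rot: [-1.339, 1.567, -3.011]
force: [-0.5, 1.1, -4.2]
width: 0.0074
```

```bash
python3 - <<'E'
from h import *
pt(-37,-37,9);
f=grab_frame("scene");crop(f,180,100,350,300,"pics/t_s.png");segs()
E
```

```text
t 22.37 pos [ 0.5121 -0.0313  0.2121] yaw -5.79 F [-0.4776  1.1272 -4.172 ] w 0.0074
delta cm [ 1.11 -0.06  0.24] roll 0.01
top
0.55 c [ 36. 148.] size [42. 53.] ang 76 ztop 41.1 tilt [-1. -1.] 210
0.42 c [ -8. 116.] size [77. 38.] ang 6 ztop 50.1 tilt [-316. -180.] 87
scene
0.90 c [-33. 102.] size [61. 55.] ang 6 ztop 41.0 tilt [0. 0.] 274
0.87 c [-39.  29.] size [31. 51.] ang 88 ztop 48.9 tilt [-1. -2.] 193
0.84 c [ 50. 141.] size [81. 41.] ang 8 ztop 41.4 tilt [3. 6.] 270
0.72 c [ -27. -102.] size [45. 32.] ang 0 ztop 50.9 tilt [-1. -2.] 158
0.69 c [ 27. -98.] size [52. 33.] ang 36 ztop 47.1 tilt [-1. -1.] 192
0.66 c [ 49. -16.] size [88. 45.] ang 16 ztop 41.2 tilt [6. 5.] 231
0.63 c [ 12. 112.] size [36. 46.] ang 76 ztop 50.9 tilt [-1. -1.] 220
0.50 c [-25. -72.] size [54. 25.] ang 33 ztop 40.9 tilt [-3.  1.] 91
```

View pics/t_s.png

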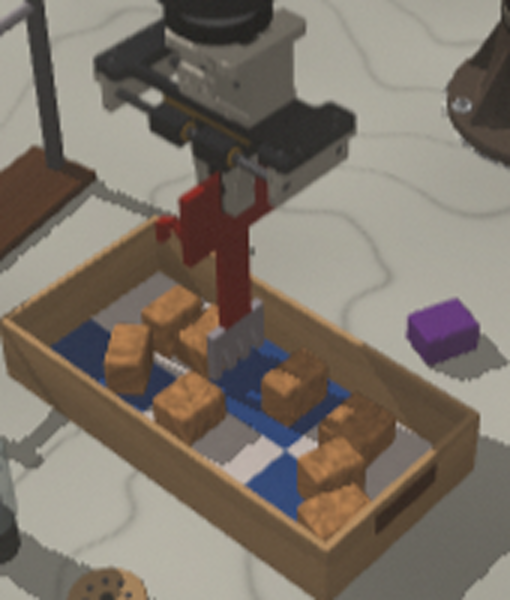

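```bash
python3 - <<'E'
from h import *
plan(.464,-.25,.285,3.55)
E
```

```text
t 22.62 pos [ 0.5134 -0.0307  0.2138] yaw -5.72 F [ 0.6952  0.4899 -1.6235] w 0.0078
delta cm [-7.13 -2.73 22.31] roll -9.27
```

Call:
{"method": "step_arm", "body": {"deltas": [[-2.5, 0, 0, 0, 1], [-5, 0, 0, 0, 1], [-7.2, 0, 0, 0, 1], [-8, -0.3, 2, -1, 1], [-8, -0.7, 6, -3, 1], [-8, -1.2, 10, -5, 1], [-8, -1.8, 14, -7, 1], [-7.6, -2.2, 18, -9.3, 1], [-7.2, -2.7, 21, -9.3, 1], [-7.2, -2.7, 22.3, -9.3, 1]]}}

```text
t: 23.45
eef_pos: [0.4622, -0.2529, 0.2845]
ee_rot: [-1.739, 1.569, 3.033]
force: [-0.1, 1.0, -2.2]
width: 0.0079
```

Call:
{"method": "step_arm", "body": {"deltas": [[0, 0, 0, 0, 1], [0, 0, 0, 0, 1], [0, 0, 0, 0, 1], [0, 0, 0, 0, 1], [0, 0, 0, 0, 1], [0, 0, 0, 0, 1], [0, 0, 0, 0, 1], [0, 0, 0, 0, 1], [0, 0, 0, 0, 1], [0, 0, 0, 0, 1]]}}

```text
t: 24.28
eef_pos: [0.4642, -0.2501, 0.2856]
ee_rot: [1.06, 1.571, -0.449]
force: [-0.0, 1.2, -2.5]
width: 0.0074
```

```bash
cat >> h.py <<'E'
def bar(s=None):
    s=get_state();f=grab_frame("wrist");W=cloud(f,wristT(f,s));c=f["pixels"].astype(int)
    m=(W[...,2]>.18)&(W[...,2]<.215)&(abs(W[...,1]+.335)<.03)&(W[...,0]>.36)&(W[...,0]<.76)&(c[...,0]<1.6*c[...,1])
    p=W[m];a=np.polyfit(p[:,0],p[:,1],1)
    for _ in range(3):
        r=p[:,1]-np.polyval(a,p[:,0]);p=p[abs(r)<.009];a=np.polyfit(p[:,0],p[:,1],1)
    print("wrist bar",len(p),a,"yaw",degrees(atan(a[0])),"xr",p[:,0].min(),p[:,0].max(),"ztop",np.percentile(p[:,2],[50,90,97]),"y@.464",np.polyval(a,.464),"y@.609",np.polyval(a,.609))
    yel=(c[...,0]>120)&(c[...,1]>80)&(c[...,2]<70)&(W[...,2]>.18)&(W[...,2]<.215)&(abs(W[...,1]+.335)<.03)
    q=W[yel]; 
    if len(q): print("collar",len(q),np.median(q,0),q.min(0),q.max(0))
    yel=(c[...,0]>120)&(c[...,1]>80)&(c[...,2]<70)&(W[...,2]<.03)&(abs(W[...,1]+.335)<.06)&(W[...,0]>.5)
    q=W[yel]; 
    if len(q)>5: print("line",len(q),np.median(q,0),np.polyfit(q[:,1],q[:,0],1))
    return f
E
python3 - <<'E'
from h import *
plan(.464,-.324,.285,3.55)
f=bar();crop(f,0,0,560,420,"pics/u_w.png")
f=grab_frame("scene");crop(f,90,30,350,300,"pics/u_s.png");rakeoff();segs()
E
```

```text
t 24.28 pos [ 0.4642 -0.2501  0.2856] yaw 3.57 F [-0.0272  1.2478 -2.4688] w 0.0074
delta cm [ 0.06 -0.48  7.37] roll 0.02
wrist bar 5251 [ 0.0625 -0.3702] yaw 3.57864612411539 xr 0.4380818956213383 0.6062659038461286 ztop [0.1994 0.2009 0.2015] y@.464 -0.34118074776299323 y@.609 -0.3321123744881569
collar 267 [ 0.6019 -0.3326  0.2006] [ 0.5987 -0.3403  0.1964] [ 0.6052 -0.3273  0.2037]
line 1197 [ 0.6058 -0.3331  0.0131] [-0.0589  0.5862]
plate lower edge rel TCP (expect -50 for offset 190): [-50.3434 -46.7446 -44.4331] x -50.25011162449831 51.112665400766275
-150 3 [0.8659 1.579 ]
-130 12 [11.2757  2.4413]
-110 8 [4.3237 1.1271]
-90 10 [10.186   0.3288]
-70 10 [3.5057 0.3652]
-50 58 [-18.1534  -0.9396]
-30 96 [8.6271 0.7069]
-10 92 [16.4601  4.697 ]
top
0.82 c [-44. 100.] size [47. 44.] ang 7 ztop 40.6 tilt [-0.  1.] 208
0.77 c [  8. 117.] size [34. 45.] ang 71 ztop 51.3 tilt [ 0. -1.] 145
0.70 c [-45.  31.] size [31. 52.] ang 89 ztop 48.6 tilt [-1. -1.] 163
0.52 c [ 36. 147.] size [42. 53.] ang 74 ztop 40.9 tilt [-0. -1.] 211
0.42 c [ 6. -6.] size [18. 87.] ang 86 ztop 40.7 tilt [-213.  306.] 82
scene
0.91 c [ 14. 115.] size [33. 44.] ang 73 ztop 50.8 tilt [-2. -4.] 200
0.85 c [-25. -62.] size [84. 51.] ang 13 ztop 40.8 tilt [-1. -1.] 277
0.82 c [ 26. -99.] size [53. 34.] ang 38 ztop 46.9 tilt [ 0. -3.] 198
0.80 c [-41.  28.] size [53. 32.] ang 1 ztop 48.5 tilt [-1. -2.] 206
0.69 c [-33. 100.] size [68. 53.] ang 10 ztop 41.0 tilt [4. 1.] 288
0.64 c [ 32. -21.] size [42. 45.] ang 88 ztop 40.9 tilt [-2. -3.] 239
0.54 c [ -28. -102.] size [50. 33.] ang 4 ztop 50.7 tilt [-2. -2.] 173
0.52 c [ 53. 143.] size [79. 48.] ang 20 ztop 41.0 tilt [3. 9.] 271
```

View pics/u_w.png

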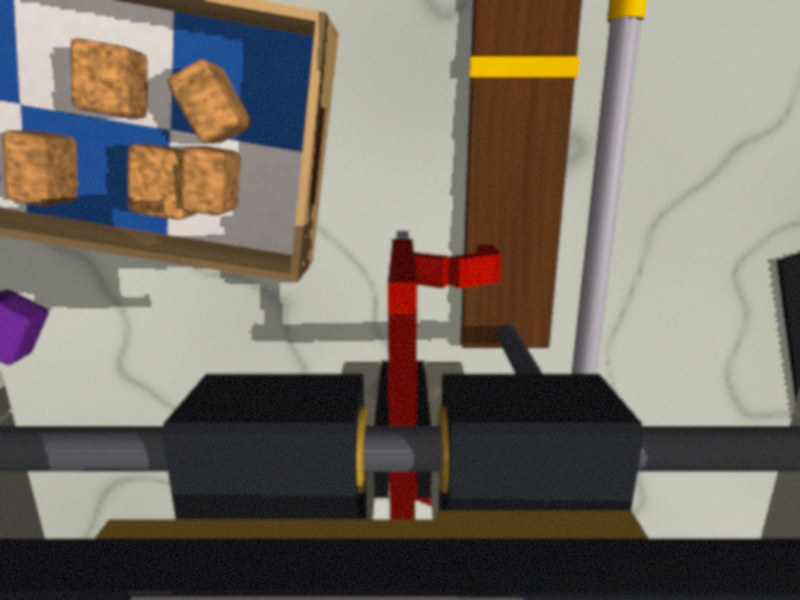

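View pics/u_s.png

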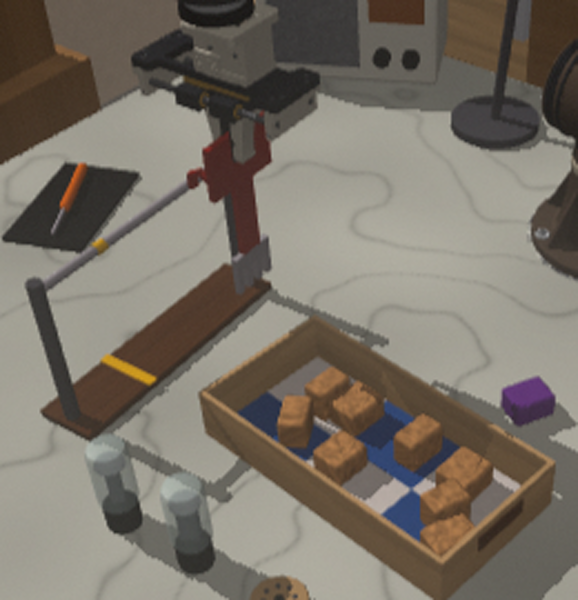

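Call:
{"method": "step_arm", "body": {"deltas": [[0, -0.3, 1.5, 0, 1], [0, -0.5, 3.5, 0, 1], [0, -0.8, 5.5, 0, 1], [0, -0.8, 7, 0, 1], [0, -0.8, 7.5, 0, 1], [0, -0.8, 7.5, 0, 1], [0, -0.8, 7.5, 0, 1], [0, -0.8, 7.5, 0, 1], [0, -0.8, 7.5, 0, 1], [0, -0.8, 7.5, 0, 1]]}}

```text
t: 25.47
eef_pos: [0.4609, -0.325, 0.2858]
ee_rot: [1.366, 1.57, -0.142]
force: [-0.4, 0.1, -2.1]
width: 0.0076
```

```bash
python3 - <<'E'
from h import *
plan(.461,-.3254,.227,3.58)
f=bar();crop(f,0,0,560,420,"pics/v_w.png")
f=grab_frame("scene");crop(f,90,30,350,300,"pics/v_s.png")
E
```

```text
t 25.47 pos [ 0.4609 -0.325   0.2858] yaw 3.60 F [-0.3829  0.0795 -2.0619] w 0.0076
delta cm [5.88 0.   0.04] roll 0.02
wrist bar 4251 [ 0.062  -0.3713] yaw 3.550256979641404 xr 0.4378026370202646 0.5984414310989457 ztop [0.1996 0.2009 0.2013] y@.464 -0.34253468871311016 y@.609 -0.33353843940457206
collar 9 [ 0.5775 -0.3302  0.1965] [ 0.5752 -0.3303  0.196 ] [ 0.5802 -0.33    0.1977]
line 889 [ 0.6056 -0.3225  0.0132] [-0.0596  0.586 ]
```

View pics/v_w.png

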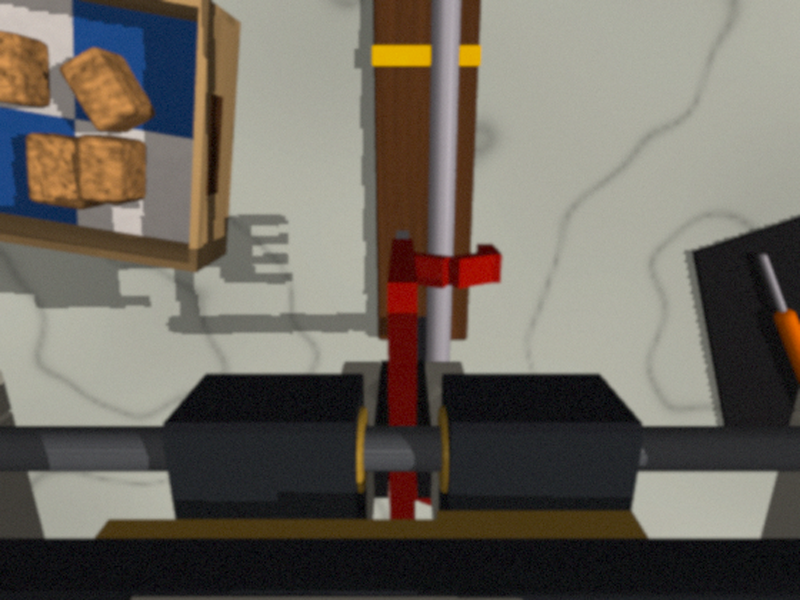

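View pics/v_s.png

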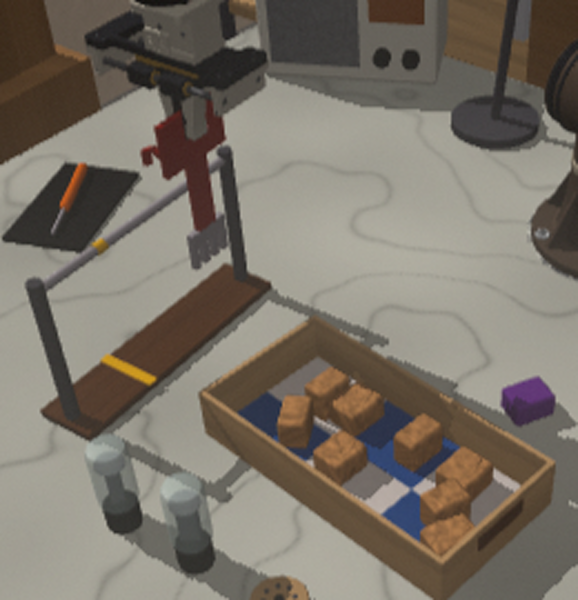

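Call:
{"method": "step_arm", "body": {"deltas": [[1, 0, 0.1, 0, 1], [2, 0, 0.1, 0, 1], [3, 0, 0.1, 0, 1], [4, 0, 0.1, 0, 1], [4.6, 0, 0.1, 0, 1], [5.1, 0, 0.1, 0, 1], [5.4, 0, 0.1, 0, 1], [5.4, 0, 0.1, 0, 1], [5.4, 0, 0.1, 0, 1], [5.4, 0, 0.1, 0, 1]]}}

```text
t: 26.4
eef_pos: [0.4611, -0.3267, 0.2321]
ee_rot: [0.969, 1.57, -0.54]
force: [-0.2, -0.4, -2.6]
width: 0.008
```

```bash
python3 - <<'E'
from h import *
plan(.461,-.3254,.227,3.58)
f=bar();crop(f,150,130,450,420,"pics/w_w.png")
f=grab_frame("scene");crop(f,100,30,260,200,"pics/w_s.png")
E
```

```text
t 26.40 pos [ 0.4611 -0.3267  0.2321] yaw 3.56 F [-0.1564 -0.4338 -2.5674] w 0.0080
delta cm [ 0.51 -0.01 -0.13] roll -0.02
wrist bar 5659 [ 0.0523 -0.366 ] yaw 2.9963087023390513 xr 0.3895539744545481 0.5851830527611381 ztop [0.1996 0.2009 0.2014] y@.464 -0.3417552092315407 y@.609 -0.33416544852966934
collar 12 [ 0.5736 -0.3304  0.1962] [ 0.5716 -0.3306  0.1947] [ 0.5758 -0.3302  0.1972]
line 1126 [ 0.6057 -0.3218  0.0132] [-0.0611  0.5857]
```

View pics/w_w.png

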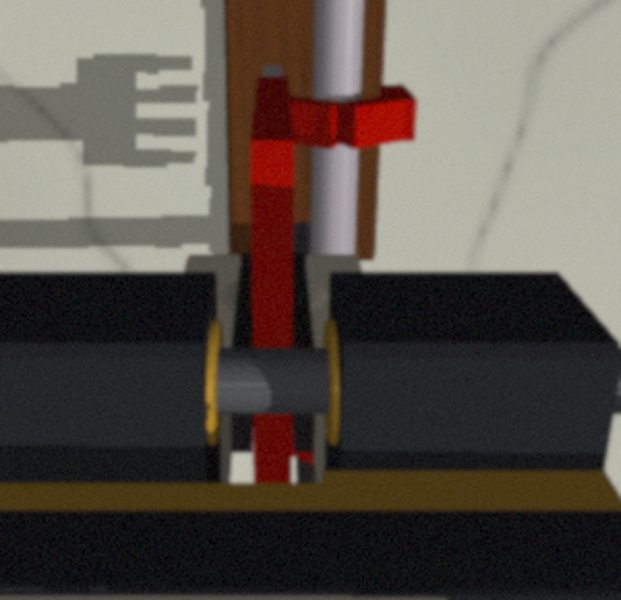

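View pics/w_s.png

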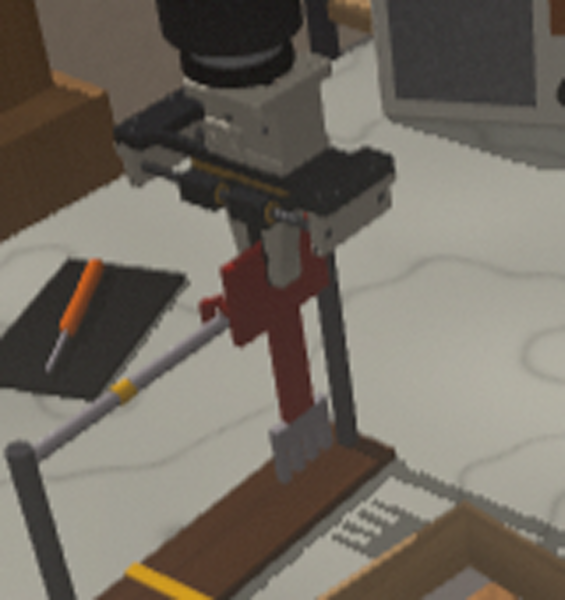

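Call:
{"method": "step_arm", "body": {"deltas": [[0.2, 0, 0, 0, 1], [0.4, 0, 0, 0, 1], [0.5, 0, 0, 0, 1], [0.6, 0, 0, 0, 1], [0.6, 0, 0, 0, 1], [0.6, 0, 0, 0, 1], [0.6, 0, 0, 0, 1], [0.6, 0, 0, 0, 1], [0.6, 0, 0, 0, 1], [0.6, 0, 0, 0, 1]]}}

```text
t: 27.33
eef_pos: [0.4609, -0.3266, 0.2256]
ee_rot: [1.837, 1.571, 0.328]
force: [-0.1, 0.7, -1.9]
width: 0.0076
```

Call:
{"method": "step_arm", "body": {"deltas": [[0.1, 0, 0, 0, 1], [0.2, 0, 0, 0, 1], [0.3, 0, 0, 0, 1], [0.3, 0, 0, 0, 1], [0.3, 0, 0, 0, 1], [0.3, 0, 0, 0, 1], [0.3, 0, 0, 0, 1], [0.3, 0, 0, 0, 1], [0.3, 0, 0, 0, 1], [0.3, 0, 0, 0, 1]]}}

```text
t: 28.17
eef_pos: [0.4611, -0.3268, 0.2249]
ee_rot: [0.796, 1.569, -0.712]
force: [-3.7, 4.9, 12.6]
width: 0.0076
```

Call:
{"method": "step_arm", "body": {"deltas": [[-0.2, 0, -0.1, 0, 1], [-0.2, 1, -0.1, 0, 1], [-0.2, 2.5, -0.1, 0, 1], [-0.2, 4.5, -0.1, 0, 1], [-0.2, 6.5, -0.1, 0, 1], [-0.2, 8.5, -0.1, 0, 1], [-0.2, 10.5, -0.1, 0, 1], [-0.2, 12, -0.1, 0, 1], [-0.2, 13, -0.1, 0, 1], [-0.2, 13.4, -0.1, 0, 1]]}}

```text
t: 29.0
eef_pos: [0.5952, -0.3183, 0.225]
ee_rot: [-0.771, 1.568, -2.279]
force: [-5.6, -2.9, 5.6]
width: 0.0076
```

```bash
python3 - <<'E'
from h import *
plan(.607,-.318,.225,3.58)
f=bar();crop(f,0,0,560,420,"pics/x_w.png")
f=grab_frame("scene");crop(f,90,30,260,220,"pics/x_s.png")
E
```

```text
t 29.00 pos [ 0.5952 -0.3183  0.225 ] yaw 3.57 F [-5.6035 -2.9284  5.6121] w 0.0076
delta cm [0.   1.18 0.05] roll -0.01
wrist bar 5961 [ 0.0577 -0.3683] yaw 3.303177310640401 xr 0.5288894893659677 0.7080918780416808 ztop [0.2003 0.2068 0.2075] y@.464 -0.3415144846897675 y@.609 -0.33314576962800185
collar 632 [ 0.6078 -0.3337  0.2005] [ 0.5998 -0.3456  0.1808] [ 0.6454 -0.3119  0.214 ]
line 533 [ 0.6069 -0.3267  0.0131] [0.0974 0.6359]
```

View pics/x_w.png

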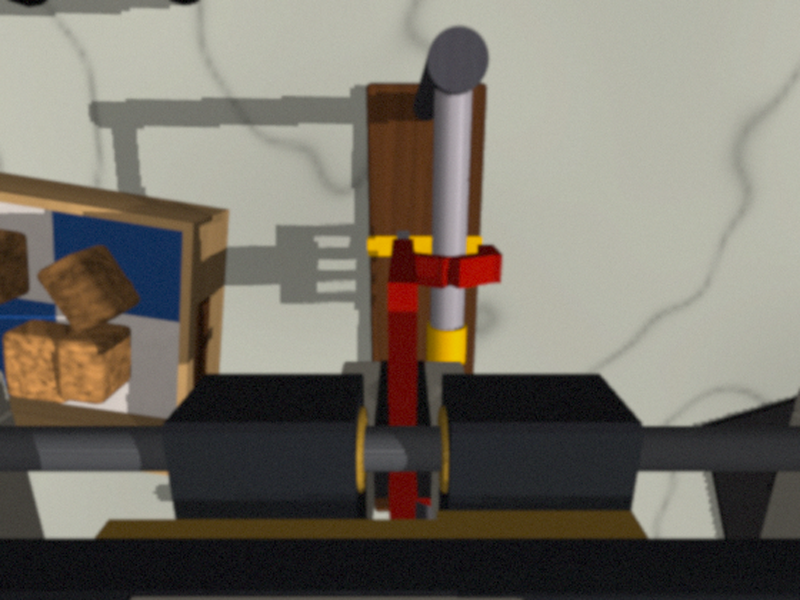

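View pics/x_s.png

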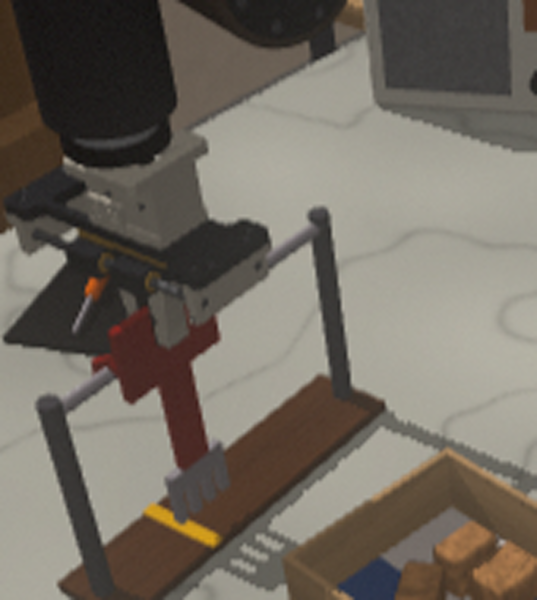

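Call:
{"method": "step_arm", "body": {"deltas": [[0, 0.4, 0, 0, 1], [0, 0.8, 0, 0, 1], [0, 1.2, 0, 0, 1], [0, 1.2, 0, 0, 1], [0, 1.2, 0, 0, 1], [0, 1.2, 0, 0, 1], [0, 1.2, 0, 0, 1], [0, 1.2, 0, 0, 1], [0, 1.2, 0, 0, 1], [0, 1.2, 0, 0, 1]]}}

```text
t: 29.93
eef_pos: [0.6067, -0.3174, 0.2252]
ee_rot: [0.662, 1.569, -0.847]
force: [-0.8, -6.0, 2.9]
width: 0.0076
```

```bash
python3 - <<'E'
from h import *
plan(.607,-.318,.225,3.58)
f=bar();P=cloud(f,f["hand_eye"])*1000;c=f["pixels"].astype(int)
red=(c[...,0]>70)&(c[...,0]>2.2*c[...,1])&(c[...,2]<60)
hk=red&(P[...,2]>8)&(P[...,2]<40)&(P[...,1]>20)&(abs(P[...,1])<70)
print("hook tool y range",np.percentile(P[hk][:,1],[1,5,50,95,99]),"z",P[hk][:,2].max(), "tool x (neg up)",np.percentile(P[hk][:,0],[2,98]))
pl=red&(abs(P[...,2])<6)&(abs(P[...,1])<70);print("plate y",np.percentile(P[pl][:,1],[1,99]),"x",np.percentile(P[pl][:,0],[2,98]))
crop(f,100,80,500,420,"pics/y_w.png")
g=grab_frame("top");crop(g,380,140,450,285,"pics/y_t.png")
E
```

```text
t 29.93 pos [ 0.6067 -0.3174  0.2252] yaw 3.54 F [-0.8271 -6.0214  2.8947] w 0.0076
delta cm [0.02 0.02 0.06] roll -0.04
wrist bar 4976 [ 0.0567 -0.3677] yaw 3.246466507725807 xr 0.5403036710878463 0.708162680258986 ztop [0.2002 0.2069 0.2076] y@.464 -0.3413480137742514 y@.609 -0.33312328818900333
collar 33 [ 0.6127 -0.3397  0.1985] [ 0.6072 -0.341   0.1963] [ 0.6518 -0.311   0.2141]
line 231 [ 0.6036 -0.3011  0.0131] [0.9346 0.8847]
hook tool y range [34.5899 35.1137 40.0014 44.235  44.3604] z 33.80684427463756 tool x (neg up) [18.0322 28.2731]
plate y [-29.5796  45.3633] x [-15.5687  23.3244]
```

View pics/y_w.png

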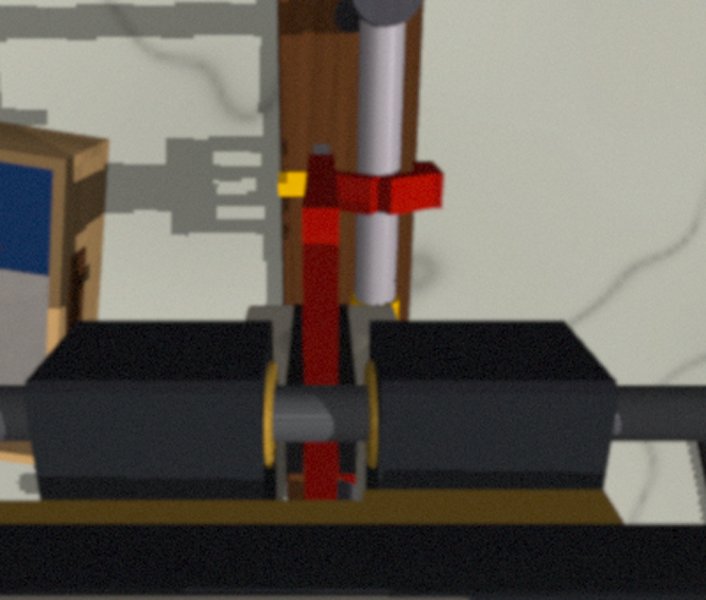

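Call:
{"method": "step_arm", "body": {"deltas": [[0, 0.2, 0.1, 0, 1], [0, 0.45, 0.1, 0, 1], [0, 0.45, 0.1, 0, 1], [0, 0.45, 0.1, 0, 1], [0, 0.45, 0.1, 0, 1], [0, 0.45, 0.1, 0, 1], [0, 0.45, 0.1, 0, 1], [0, 0.45, 0.1, 0, 1], [0, 0.45, 0.1, 0, 1], [0, 0.45, 0.1, 0, 1]]}}

```text
t: 30.87
eef_pos: [0.6105, -0.3175, 0.2251]
ee_rot: [-1.183, 1.57, -2.692]
force: [-3.9, -2.6, 5.6]
width: 0.0077
```

```bash
python3 - <<'E'
from h import *
plan(.6115,-.318,.225,3.58)
for cam in ("scene","top"):
    f=grab_frame(cam);W=cloud(f);c=f["pixels"].astype(int)
    red=(c[...,0]>60)&(c[...,0]>1.8*c[...,1])&(c[...,2]<70)&(W[...,2]>.16)&(W[...,2]<.24)&(abs(W[...,0]-.61)<.08)&(abs(W[...,1]+.32)<.04)
    q=W[red];print(cam,len(q),q.min(0),q.max(0))
crop(f,380,140,450,285,"pics/z_t.png")
E
```

```text
t 30.87 pos [ 0.6105 -0.3175  0.2251] yaw 3.55 F [-3.9116 -2.5537  5.6298] w 0.0077
delta cm [0.01 0.1  0.06] roll -0.03
scene 150 [ 0.5598 -0.3482  0.1708] [ 0.6618 -0.3105  0.2399]
top 59 [ 0.556  -0.3508  0.1753] [ 0.5736 -0.3121  0.2399]
```

View pics/z_t.png

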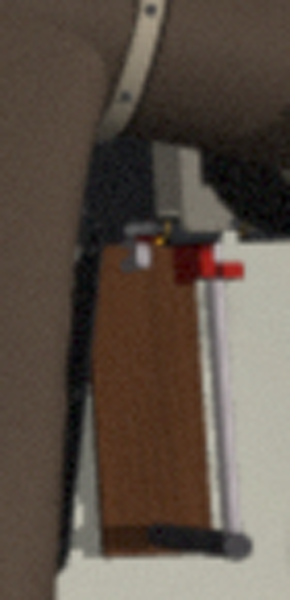

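Call:
{"method": "step_arm", "body": {"deltas": [[-0.1, 0, 0, 0, 1], [-0.1, 0, 0, 0, 1], [-0.1, 0, 0, 0, 0.89], [-0.1, 0, 0, 0, 0.87], [-0.1, 0, 0, 0, 0.85], [-0.1, 0, 0, 0, 0.83], [-0.1, 0, 0, 0, 0.8], [-0.1, 0, 0, 0, 0.77], [-0.1, 0, 0, 0, 0.74], [-0.1, 0, 0, 0, 0.7]], "squeeze": 10}}

```text
t: 31.8
eef_pos: [0.6111, -0.3173, 0.2256]
ee_rot: [1.159, 1.571, -0.35]
force: [-0.1, 0.1, -1.0]
width: 0.0246
```

Call:
{"method": "step_arm", "body": {"deltas": [[0, 0, 0, 0, 0.6], [0, 0, 0, 0, 0.5], [0, 0, 0, 0, 0.4], [0, 0, 0, 0, 0.3], [0, 0, 0, 0, 0.2], [0, 0, 0, 0, 0.1], [0, 0, 0, 0, 0.05], [0, 0, 0, 0, 0.05], [0, 0, 0, 0, 0.05], [0, 0, 0, 0, 0.05]]}}

```text
t: 32.63
eef_pos: [0.6111, -0.3172, 0.2256]
ee_rot: [2.685, 1.571, 1.176]
force: [0.4, 0.4, -0.6]
width: 0.0822
```

```bash
python3 - <<'E'
from h import *
plan(.6115,-.318,.225,3.58)
f=grab_frame("scene");crop(f,90,30,260,220,"pics/aa_s.png")
f=grab_frame("wrist");crop(f,0,0,560,420,"pics/aa_w.png")
E
```

```text
t 32.63 pos [ 0.6111 -0.3172  0.2256] yaw 3.55 F [ 0.3796  0.3929 -0.5603] w 0.0822
delta cm [0.06 0.04 0.08] roll -0.03
```

View pics/aa_s.png

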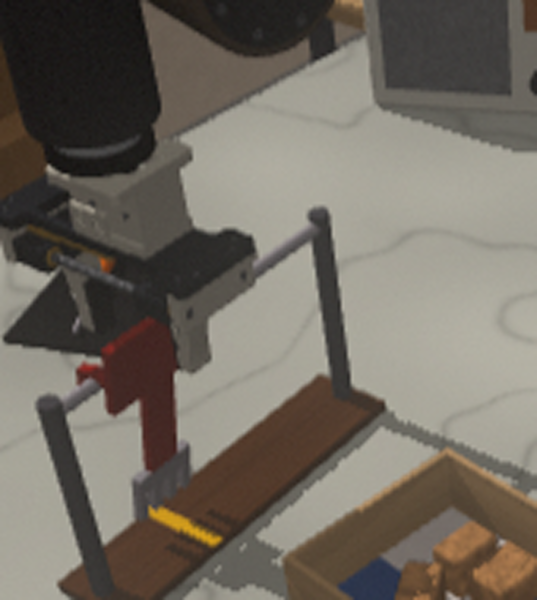

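View pics/aa_w.png

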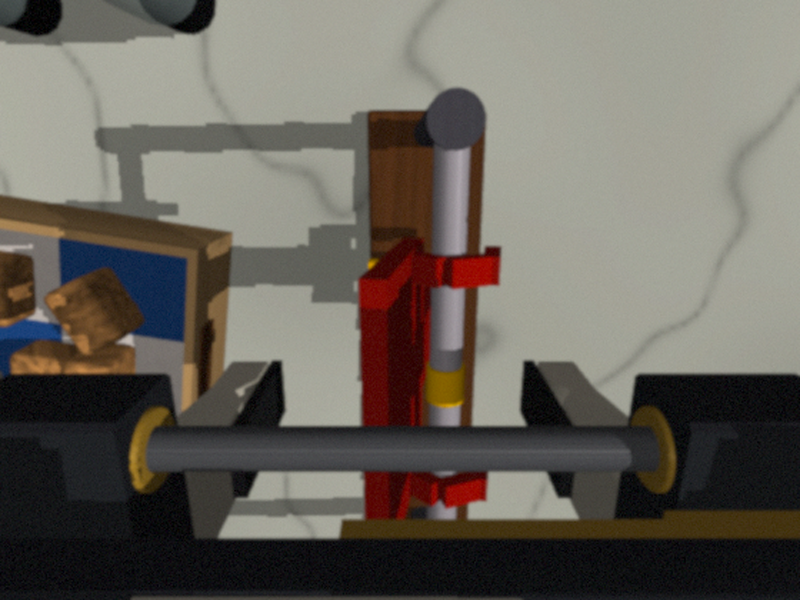

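Call:
{"method": "step_arm", "body": {"deltas": [[-0.5, 0, 0, 0, 0.05], [-1.5, 0, 0, 0, 0.05], [-3, 0, 0, 0, 0.05], [-5, 0, 0, 0, 0.05], [-7, 0, 0, 0, 0.05], [-9, 0, 0, 0, 0.05], [-11, 0, 0, 0, 0.05], [-12, -1, 0, 0, 0.05], [-12, -3, 0, 0, 0.05], [-12, -6, 0, 0, 0.05]]}}

```text
t: 33.57
eef_pos: [0.5516, -0.3208, 0.3458]
ee_rot: [1.266, 1.57, -0.242]
force: [-1.0, -0.6, 0.1]
width: 0.0833
```

Call:
{"method": "step_arm", "body": {"deltas": [[0, -3, 0, 0, 0.05], [0, -6, -1, 0, 0.05], [0, -9, -2, 0, 0.05], [0, -11, -3, 0, 0.05], [0, -12, -4, 0, 0.05], [0, -12, -4, 0, 0.05], [0, -12, -4, 0, 0.05], [0, -12, -4, 0, 0.05], [0, -12, -4, 0, 0.05], [0, -12, -4, 0, 0.05]]}}

```text
t: 34.4
eef_pos: [0.4294, -0.2887, 0.3451]
ee_rot: [-1.838, 1.57, 2.937]
force: [-0.3, 0.7, -1.1]
width: 0.0828
```

```bash
python3 - <<'E'
from h import *
print(get_state()["eef_pos"])
for cam in ("scene","top"):
    f=grab_frame(cam);W=cloud(f);c=f["pixels"].astype(int)
    crop(f,*( (90,60,370,340) if cam=="scene" else (225,120,450,290)),f"pics/bb_{cam}.png")
    red=(c[...,0]>60)&(c[...,0]>1.8*c[...,1])&(c[...,2]<70)&(W[...,2]>.15)&(W[...,2]<.24)&(abs(W[...,0]-.61)<.08)&(abs(W[...,1]+.32)<.05)
    q=W[red];print(cam,len(q),q.min(0),q.max(0),(q.min(0)+q.max(0))/2)
    yel=(c[...,0]>120)&(c[...,1]>80)&(c[...,2]<70)&(abs(W[...,1]+.335)<.06)&(abs(W[...,0]-.6)<.05)
    for a in (W[yel&(W[...,2]>.185)],W[yel&(W[...,2]<.03)]):
        if len(a):print("yellow",len(a),a.mean(0),a.min(0),a.max(0))
trayview(name="pics/bb_o.png")
segs()
E
```

```text
[ 0.4294 -0.2887  0.3451]
scene 153 [ 0.5615 -0.3496  0.1503] [ 0.6605 -0.3019  0.2395] [ 0.611  -0.3258  0.1949]
yellow 97 [ 0.6103 -0.334   0.0145] [ 0.602  -0.3733  0.0096] [ 0.6182 -0.2925  0.0224]
top 217 [ 0.5565 -0.3503  0.1687] [ 0.6562 -0.2992  0.2398] [ 0.6063 -0.3248  0.2042]
yellow 18 [ 0.6071 -0.3304  0.2003] [ 0.6006 -0.3352  0.1943] [ 0.6136 -0.3254  0.206 ]
yellow 100 [ 0.6079 -0.3228  0.0122] [ 0.5999 -0.3769 -0.002 ] [ 0.6336 -0.2911  0.0246]
top
0.85 c [-43. 100.] size [49. 44.] ang 1 ztop 40.7 tilt [-0. -1.] 217
0.70 c [ 36. 147.] size [45. 53.] ang 74 ztop 41.0 tilt [ 0. -2.] 219
0.66 c [-44.  31.] size [31. 50.] ang 88 ztop 48.2 tilt [ 0. -0.] 165
0.50 c [-38. -59.] size [50. 41.] ang 6 ztop 40.3 tilt [-1. -1.] 187
0.50 c [ 27. -19.] size [39. 46.] ang 85 ztop 41.6 tilt [-1. -0.] 162
0.48 c [  8. 117.] size [32. 45.] ang 76 ztop 51.8 tilt [ 0. -0.] 140
0.45 c [ -3. -74.] size [ 36. 114.] ang 66 ztop 46.2 tilt [-183.  344.] 107
scene
0.92 c [ 51. -14.] size [97. 51.] ang 22 ztop 41.0 tilt [4. 4.] 252
0.89 c [-35. -64.] size [54. 44.] ang 0 ztop 41.0 tilt [-1. -2.] 242
0.89 c [ 13. 114.] size [35. 47.] ang 67 ztop 50.8 tilt [-2. -2.] 213
0.81 c [-39.  28.] size [32. 51.] ang 90 ztop 49.1 tilt [-1. -3.] 200
0.79 c [ 51. 147.] size [80. 51.] ang 34 ztop 41.4 tilt [ 7. 16.] 290
0.71 c [ -27. -102.] size [46. 32.] ang 1 ztop 50.5 tilt [-2. -1.] 156
0.68 c [-33.  98.] size [63. 49.] ang 10 ztop 41.3 tilt [2. 1.] 279
0.64 c [ 27. -98.] size [51. 32.] ang 35 ztop 47.2 tilt [-0. -1.] 185
```

View pics/bb_scene.png

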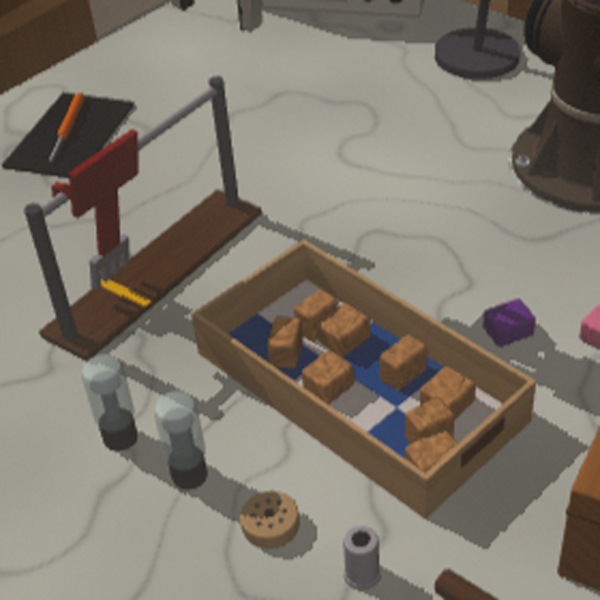

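View pics/bb_top.png

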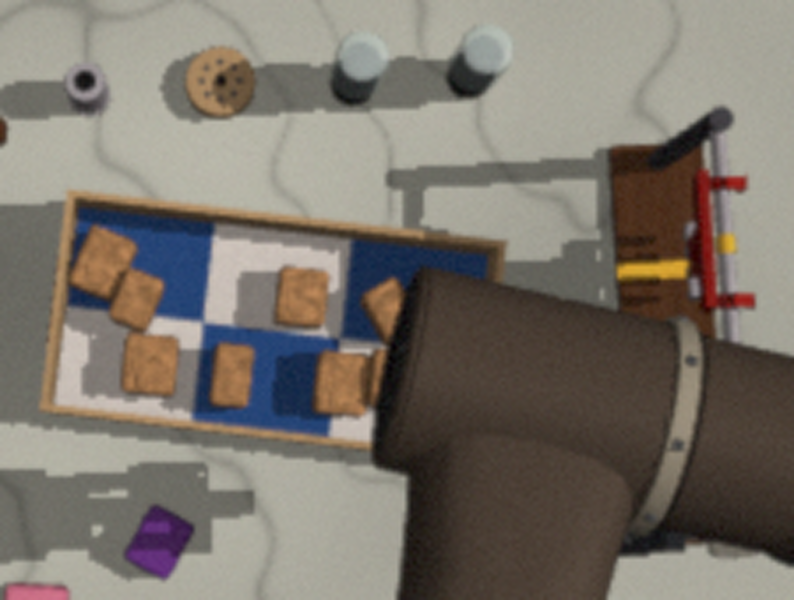

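View pics/bb_o.png

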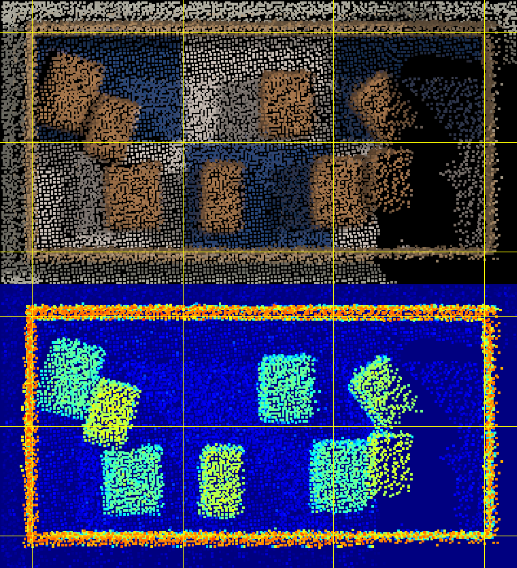

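Call:
{"method": "step_arm", "body": {"deltas": [[0, 0, -1, 0, 0.05], [0, 0, -2, 0, 0.05], [0, 0, -2, 0, 0.05], [0, 0, -2, 0, 0.05], [0, 0, -2, 0, 0.05], [0, 0, -2, 0, 0.05], [0, 0, -2, 0, 0.05], [0, 0, -2, 0, 0.05], [0, 0, -2, 0, 0.05], [0, 0, -2, 0, 0.05]]}}

```text
t: 35.63
eef_pos: [0.4277, -0.2686, 0.3455]
ee_rot: [-2.096, 1.571, 2.678]
force: [0.4, -0.1, -0.1]
width: 0.0831
```

```bash
python3 - <<'E'
from h import *
f=grab_frame("scene");W=cloud(f);c=f["pixels"].astype(int)
red=(c[...,0]>60)&(c[...,0]>1.8*c[...,1])&(c[...,2]<70)&(W[...,2]>.15)&(W[...,2]<.24)&(abs(W[...,0]-.61)<.08)&(abs(W[...,1]+.32)<.05)
q=W[red];print(q.min(0),q.max(0))
segs(("scene",))
print(job_done())
E
```

```text
[ 0.562  -0.3478  0.1521] [ 0.6612 -0.3016  0.2393]
scene
0.95 c [-37.  96.] size [56. 46.] ang 1 ztop 41.0 tilt [ 0. -1.] 273
0.90 c [ 27. -97.] size [55. 33.] ang 38 ztop 47.1 tilt [ 1. -3.] 197
0.89 c [-41.  29.] size [35. 52.] ang 85 ztop 48.6 tilt [-1. -4.] 202
0.80 c [ -25. -102.] size [57. 38.] ang 9 ztop 50.8 tilt [-1. -2.] 172
0.69 c [ 52. -13.] size [102.  52.] ang 24 ztop 41.3 tilt [3. 3.] 261
0.59 c [ 12. 114.] size [34. 44.] ang 73 ztop 50.8 tilt [-1. -2.] 220
0.55 c [-37. -65.] size [53. 47.] ang 1 ztop 40.9 tilt [-1. -1.] 258
0.55 c [ 49. 147.] size [54. 65.] ang 70 ztop 41.2 tilt [2. 8.] 267
the job is handed in; nothing more can be done
None
```

The job is handed in at about 36 s. I pulled the rake from the gap, unstacked and spread the chunks with it, hooked it over the rail near the robot's end, slid it to the yellow mark and let go.

**Chunks:** The last check shows all eight in the tray on the floor, none on another, with at least one centre in each of the six fields. Four of them, roughly half, stand on a long side, so their tops vary from about 41 to 51 mm above the counter. I did not try to tip those four flat.

**Rake:** It hangs on the bar, leaning but still. Its middle was within about 1 mm of the collar in the top and scene cameras; the two cameras' own positions differed by 3 to 5 mm. The gripper is clear of it.

**What did not go to plan:**
- I began the first lift before the grip had closed, so the rake slipped about 20 mm in the fingers. I re-gripped it with its tines on the tray floor.
- Before that re-grip, with the rake hanging lower than I thought, lowering it into the heap knocked one upper chunk off its stack. It landed in the tray. The first rake push then moved one stack along without unstacking it.

The tubes, socket and shield look untouched in the last views. The puller was only partly in view, and I did not measure any of them again.

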